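# Set up the vacuum filtration bay

## Task

Get the filtration bay in the fume hood ready: turn every side-arm flask so that its hose barb points along the black mark of its pad, standing upright and centred on that pad, and stack all the white spot plates in one straight pile on the sloped rack, lying flat with a short end of each right up against the stop. Once all of that is right, press the pump's start button fully down and let go; do not knock over any flask or disturb the other things on the bench.

Things in the scene. Friction and masses are not known exactly. Their poses are not given: they have to be found in the camera images.
- flask1_neck (a point): flask 1 (may be absent): conical glass side-arm flask, black bung, 168 mm tall, foot 90 mm wide, 350 g. Point on its axis in the neck, 135 mm above its underside; neck 36 mm across, plain from 118 to 150 mm up (42 mm bead just below, 32 mm bung above). z up, x from the axis along the hose barb. Starts on the pad of its number, turned wrong
- flask1_barb (a point): tip of flask 1's hose barb: a level glass tube 14 mm thick (17 mm over its ridges), 98 mm above the underside, tip 78 mm from the axis
- pad1: pad 1, of flask 1: flat round mat 116 mm across (black middle 100 mm, pale rim), fixed, flush with the bench (flasks stand at bench height). Origin at its centre on the bench; x points from the centre along its mark, a black bar 10 mm wide from 55 to 110 mm out
- flask2_neck (a point): flask 2 (may be absent): conical glass side-arm flask, black bung, 168 mm tall, foot 90 mm wide, 350 g. Point on its axis in the neck, 135 mm above its underside; neck 36 mm across, plain from 118 to 150 mm up (42 mm bead just below, 32 mm bung above). z up, x from the axis along the hose barb. Starts on the pad of its number, turned wrong
- flask2_barb (a point): tip of flask 2's hose barb: a level glass tube 14 mm thick (17 mm over its ridges), 98 mm above the underside, tip 78 mm from the axis
- pad2: pad 2, of flask 2: flat round mat 116 mm across (black middle 100 mm, pale rim), fixed, flush with the bench (flasks stand at bench height). Origin at its centre on the bench; x points from the centre along its mark, a black bar 10 mm wide from 55 to 110 mm out
- flask3_neck (a point): flask 3 (may be absent): conical glass side-arm flask, black bung, 168 mm tall, foot 90 mm wide, 350 g. Point on its axis in the neck, 135 mm above its underside; neck 36 mm across, plain from 118 to 150 mm up (42 mm bead just below, 32 mm bung above). z up, x from the axis along the hose barb. Starts on the pad of its number, turned wrong
- flask3_barb (a point): tip of flask 3's hose barb: a level glass tube 14 mm thick (17 mm over its ridges), 98 mm above the underside, tip 78 mm from the axis
- pad3: pad 3, of flask 3: flat round mat 116 mm across (black middle 100 mm, pale rim), fixed, flush with the bench (flasks stand at bench height). Origin at its centre on the bench; x points from the centre along its mark, a black bar 10 mm wide from 55 to 110 mm out
- plate1_mid (a point): spot plate 1 (may be absent): white porcelain tile 100 x 56 x 12 mm with six round wells, about 160 g, lying flat on the bench, wells up. This point is its centre, half-way up; x along its length, y along its width, z out of its face
- plate2_mid (a point): spot plate 2 (may be absent): white porcelain tile 100 x 56 x 12 mm with six round wells, about 160 g, lying flat on the bench, wells up. This point is its centre, half-way up; x along its length, y along its width, z out of its face
- plate3_mid (a point): spot plate 3 (may be absent): white porcelain tile 100 x 56 x 12 mm with six round wells, about 160 g, lying flat on the bench, wells up. This point is its centre, half-way up; x along its length, y along its width, z out of its face
- plate4_mid (a point): spot plate 4 (may be absent): white porcelain tile 100 x 56 x 12 mm with six round wells, about 160 g, lying flat on the bench, wells up. This point is its centre, half-way up; x along its length, y along its width, z out of its face
- deck: sloped steel rack, fixed. Origin on the deck's upper face, middle of the foot of the stop; x up the slope away from the stop, y along the stop, z square to the deck. Deck 150 mm long, 46 wide (narrower than a plate: fingers pass beside it), slope 23 degrees, low end 32 mm above the bench; stop 84 mm wide, 60 high, square to the deck. Plates do not slide by themselves: push them home
- start_top (a point): top centre of the vacuum pump's start button: black round push button 34 mm across on a low grey round housing, pressed straight down
- start (a joint): travel of the start button in m: 0 free, 0.006 fully down (about 5 N); springs back
- spatula: spatula 160 mm long, lying; bystander
- beaker: glass beaker 66 mm across, 80 mm tall; bystander
- washbottle: wash bottle 64 mm across, 170 mm tall; bystander
- jar: amber jar 64 mm across, 85 mm tall; bystander
- dish: low white dish 90 mm across; bystander
- brush: brush 180 mm long, lying; bystander
Mind the look-alikes: they are no part of the job. What is shaped like the part that bears plate3_mid but blue or red is not meant.

How it is judged:
By the outcome, as a careful person would: the job done as asked, in the order asked, and still so for the second after the job is handed in, with the robot touching nothing.
Of plate1, plate2, plate3, plate4 only 3 to 4 are there at a start; the rules pass over those that are not, and their reading is None.
Of flask1, flask2, flask3 only 2 to 3 are there at a start; the rules pass over those that are not, and their reading is None.
At some moment in a run one of flask1, flask2, flask3 may be knocked a few centimetres aside while the robot is not near it.
It also fails if it takes over 210 s, if anything falls off the work surface, if the arm or the gripper's body presses on something with over 40 N, if the wrist force passes 120 N, or if a joint passes its speed limit or range.

## Robot

A 6-joint arm with a two-finger parallel gripper is mounted at the origin on the work surface. World frame = base frame: x ahead of the robot, y to its left, z up, the work surface at z = 0. Lengths are in m, angles in rad, forces in N, time in s.
With the tool pointing down it reaches from about 0.275 to 1 m from the base axis. Payload 8.4 kg.
Tool frame: the origin (TCP) lies midway between the tips of the shut fingers; the grasp point (between the pads) lies grip_depth behind it (grip_depth is the distance from the TCP to the grasp point, in m); z points along the fingers, y is the line along which they close (so a half turn about z gives the same grasp; the last joint's range is limited). The gripper opens to 85 mm and grips with 20 to 120 N. Pads are 22 mm wide; open, the fingers measure 114 mm over their backs; the gripper's body (76 mm by 85 mm) begins 54 mm behind the grasp point. The pads swing forward as they close: fully open they stand 13 mm farther back than shut.
Start: joints at [-1.23, 0.353, 1.633, -0, 1.155, -0.002], TCP at [0.21, -0.589, 0.231] pointing down, gripper open.
Joint ranges: [-2.63, 2.63], [-0.92, 2.1], [0.06, 2.66], [-1.3, 4.44], [0, 2.69], [-3.02, 3.02]. Speed limits (rad/s): [2.22, 2.22, 2.79, 3.14, 3.14, 3.14].

## Interface

Orientations are given as a unit quaternion [w, x, y, z].
In Python, from cell import state, camera, camera_params, hand_in, grip_depth gives the robot as it stands.
- The arm moves only by the shell command python3 -m handwheel 'ROWS' [FORCE]. ROWS is JSON, a list of rows, each an object with "gripper": the gripper command: -1 is shut, 1 is fully open, values between are in proportion; "offset": the shift along the tool's x, y, z in m, a list of three; "yaw": the turn about the tool's z in degrees. In form: [{"gripper": gripper, "offset": [tx, ty, tz], "yaw": yaw}, ...]. A call has 1 to 8 rows; each row shifts and turns the commanded pose from where the row before left it, along the tool's axes as they then stand; what a row does not reach is not made up. A row lasts 1/12 s, in which the tool goes at most 41.7 mm and 7.16 degrees, less where a joint would pass 70% of its speed; a pose out of reach is approached as far as the arm can. A call is refused whole if a number of a shift passes 0.0417 or a number of a turn 7.16, either way. A call with a gripper value outside its range is refused whole. The fingers move at their own pace and stop on an object; FORCE is the grip in N (left out, the last holds). Time passes only in rows, so rows that do not move let the fingers close. It gives the time, the measured TCP pose, the force, the opening and the grip force at its end, in the units of the state.
- state(): the state, without advancing time (a new reading comes with each control period).
- camera(name): name is "scene" or "top"; returns the picture (384x512x3 uint8, red, green, blue); there is no depth.
- camera_params(name): a dict with "fx", "fy", "cx", "cy" (pixels), "T" (4x4, takes a point from camera to world coordinates). Camera axes: x right, y down, z forward; pixel columns grow to the right and rows downward; lengths in m; the calibration is good to about 2 mm. A picture is of the moment at which its call begins. camera_params takes no time and is no camera call.
- hand_in(): hands the job in; it is judged then, once.
The state is a dict: "time": time; "qpos": joint angles; "joint_velocities": joint speeds; "effort": joint torques, N m; "tcp_pos": TCP position; "orientation": TCP orientation; "contact_force": force on the tool from outside, world axes, zero at the start; "moment": the same for the moment, N m; "gripper_width": finger opening in m; "finger_force": force on a finger pad.
Only numpy, scipy, OpenCV 4.12 (cv2) and the standard library are available. Lean on these libraries where they do the work, as an engineer would, in place of code of your own. Each camera call takes 0.05 s, during which the arm holds its last target. There are 200 camera calls.

## Working session

There is one attempt and no reset: what is moved stays moved. The work goes in short steps, Python scripts to look and compute and a shell command to move; the robot and the scene stay as the last step left them, time stands still between calls to the robot, and variables do not carry over. Pictures are saved under pics/ and viewed, at most 14 in all, crops included, and the job is handed in when it is done.

```bash
ls; mkdir -p pics; python3 - <<'E'
from cell import *
import cv2,json
for n in("scene","top"):
    im=camera(n); cv2.imwrite(f"pics/{n}0.png",cv2.resize(im[:,:,::-1],(800,600),interpolation=cv2.INTER_CUBIC)); cv2.imwrite(f"{n}0_raw.png",im[:,:,::-1])
    p=camera_params(n);print(n,{k:p[k] for k in("fx","fy","cx","cy")},p["T"])
print(state(),grip_depth)
E
```

```text
pics
scene {'fx': 435.43078164817916, 'fy': 435.43078164817916, 'cx': 258.8177894647777, 'cy': 193.6007581253335} [[-0.0627083   0.81303101 -0.57883352  1.43417792]
 [ 0.99800147  0.05561186 -0.03000657  0.06246131]
 [ 0.00779373 -0.57955837 -0.81489346  1.37772503]
 [ 0.          0.          0.          1.        ]]
top {'fx': 367.75987167577273, 'fy': 367.75987167577273, 'cx': 262.49499910549275, 'cy': 190.96850313838505} [[-0.02685377 -0.99259386  0.11847495  0.39462181]
 [-0.99943126  0.02907721  0.01707844  0.00339201]
 [-0.02039687 -0.11794895 -0.99281016  1.17532728]
 [ 0.          0.          0.          1.        ]]
{'time': 0.1, 'qpos': array([-1.23036252e+00,  3.53620347e-01,  1.63405352e+00,  1.30037430e-05,
        1.15519311e+00, -2.40444619e-03]), 'joint_velocities': array([-9.14801730e-04,  6.45010464e-04,  2.92790793e-04,  6.43811393e-04,
        5.72203459e-05, -4.04313155e-04]), 'effort': array([ 2.81304659e-03, -6.06355405e+01, -3.42820573e+01,  2.43670493e-04,
        3.82801911e-03,  1.91822920e-05]), 'tcp_pos': array([ 0.20996061, -0.58822763,  0.23061353]), 'orientation': array([-6.29081831e-04,  9.85343932e-01,  1.70578224e-01, -1.01315513e-04]), 'contact_force': array([-0.72977983, -0.14476277, -0.24075463]), 'moment': array([-0.00099207,  0.01092341, -0.00470435]), 'finger_force': 0.0, 'gripper_width': 0.08516514381537482} 0.0187
```

View pics/scene0.png

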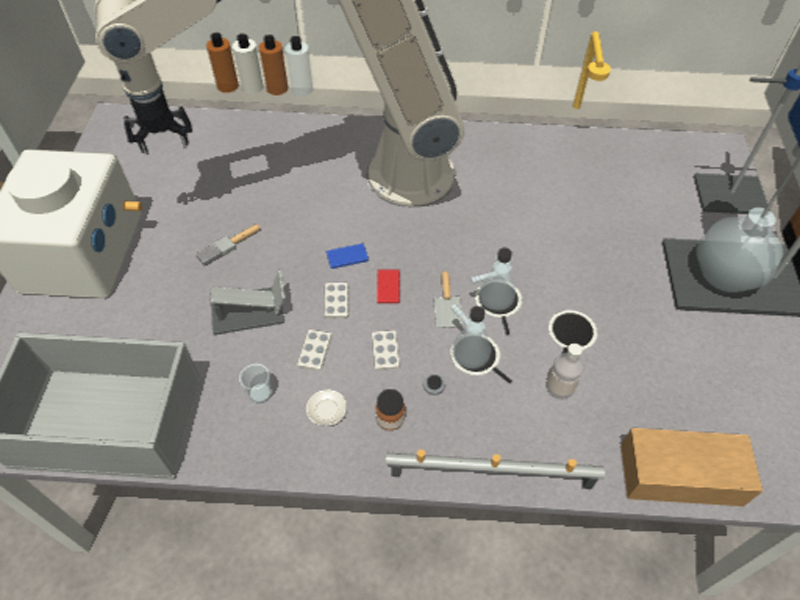

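View pics/top0.png

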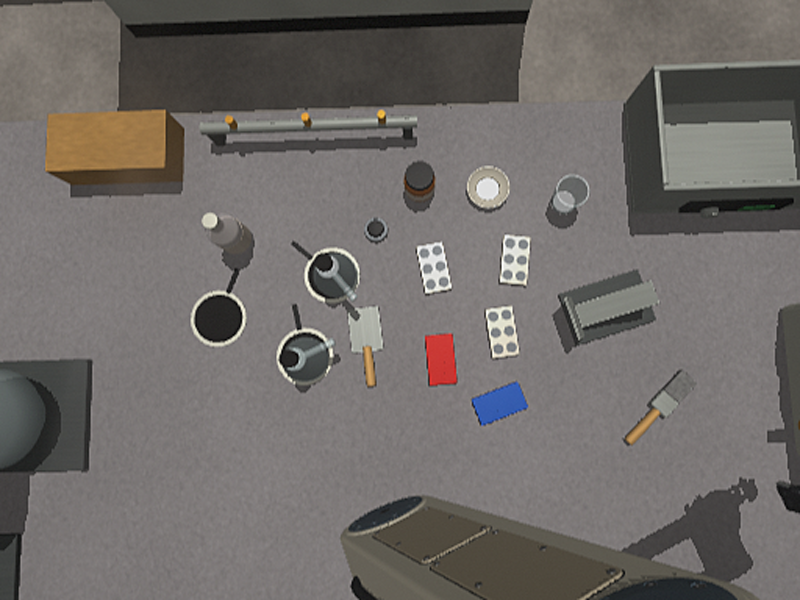

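Three white plates at top px (434,267), (515,260), (502,332); the blue (500,403) and red (441,359) tiles are look-alikes. Two flasks stand on pads at (305,356) and (332,275), and pad (218,318) is empty. The rack is at (608,308) and the button at (376,230).

```bash
cat > h.py <<'E'
import numpy as np,cv2
from cell import *
def ray(n,u,v):
    p=camera_params(n);T=np.array(p["T"]);d=T[:3,:3]@np.array([(u-p["cx"])/p["fx"],(v-p["cy"])/p["fy"],1]);return T[:3,3],d
def onz(n,uv,z):
    o,d=ray(n,*uv);return o+d*(z-o[2])/d[2]
def tri(a,b):
    (o1,d1),(o2,d2)=ray("scene",*a),ray("top",*b)
    A=np.stack([d1,-d2],1);s=np.linalg.lstsq(A,o2-o1,rcond=None)[0];p,q=o1+d1*s[0],o2+d2*s[1];return (p+q)/2,np.linalg.norm(p-q)
def proj(n,P):
    p=camera_params(n);T=np.array(p["T"]);c=T[:3,:3].T@(np.array(P)-T[:3,3]);return p["fx"]*c[0]/c[2]+p["cx"],p["fy"]*c[1]/c[2]+p["cy"]
def crop(n,im,x,y,w,h,s):
    return cv2.resize(im[y:y+h,x:x+w],None,fx=s,fy=s,interpolation=cv2.INTER_CUBIC)
E
python3 - <<'E'
from h import *
t=cv2.imread("top0_raw.png");s=cv2.imread("scene0_raw.png")
for n,im in(("top",t),("scene",s)):
    hsv=cv2.cvtColor(im,cv2.COLOR_BGR2HSV)
    m=((hsv[...,2]>185)&(hsv[...,1]<60)).astype(np.uint8);m=cv2.morphologyEx(m,cv2.MORPH_CLOSE,np.ones((5,5)))
    for c in cv2.findContours(m,0,2)[0]:
        if 250<cv2.contourArea(c)<1500:
            pts=np.array([onz(n,q[0],.012)[:2] for q in c],np.float32)
            r=cv2.minAreaRect(pts*1000);b=cv2.boxPoints(r);e=[b[1]-b[0],b[2]-b[1]];e=max(e,key=np.linalg.norm)
            print(n,cv2.boundingRect(c),np.round(r[0],1),np.round(r[1],1),"yaw",round(np.degrees(np.arctan2(e[1],e[0]))%180,1))
cv2.imwrite("pics/c1.png",np.hstack([crop("top",t,118,130,132,125,3),crop("scene",s,275,150,132,125,3)]))
cv2.imwrite("pics/c2.png",np.hstack([crop("top",t,345,165,85,65,4.7),crop("scene",s,125,165,85,65,4.7)]))
E
```

```text
top (311, 196, 21, 33) [ 462.6 -159.3] [97.5 53.7] yaw 6.5
top (122, 186, 35, 35) [506.6 418.8] [110. 109.] yaw 88.4
top (267, 155, 22, 32) [598.2 -25.6] [98. 54.] yaw 9.7
top (320, 150, 19, 32) [ 609.  -192.7] [53.8 98.8] yaw 172.7
top (299, 106, 27, 26) [ 763.7 -146.1] [82.4 85.9] yaw 145.1
scene (247, 292, 140, 12) [865.2 227. ] [457.6  23.6] yaw 89.9
scene (196, 249, 26, 23) [ 757.4 -144.6] [84.5 87.3] yaw 93.8
scene (238, 211, 18, 25) [598.6 -24.8] [99.9 57.4] yaw 9.6
scene (190, 211, 22, 25) [ 609.6 -192.4] [ 54.7 100. ] yaw 172.5
scene (351, 198, 32, 29) [514.4 419.5] [117.8 115. ] yaw 40.2
scene (278, 190, 42, 50) [541.  163.7] [234.9 114.4] yaw 21.6
scene (208, 181, 14, 21) [ 462.7 -159.8] [97.6 50.9] yaw 6.5
scene (198, 35, 44, 23) [-440.  -246.8] [180.2 225.3] yaw 94.2
scene (97, 31, 41, 23) [-431.8 -771.4] [239.4 174. ] yaw 21.3
scene (50, 29, 26, 22) [ -434.6 -1049.6] [209.  121.9] yaw 17.2
scene (61, 0, 32, 21) [ -697.6 -1081.8] [191.7 172.5] yaw 4.4
```

View pics/c1.png

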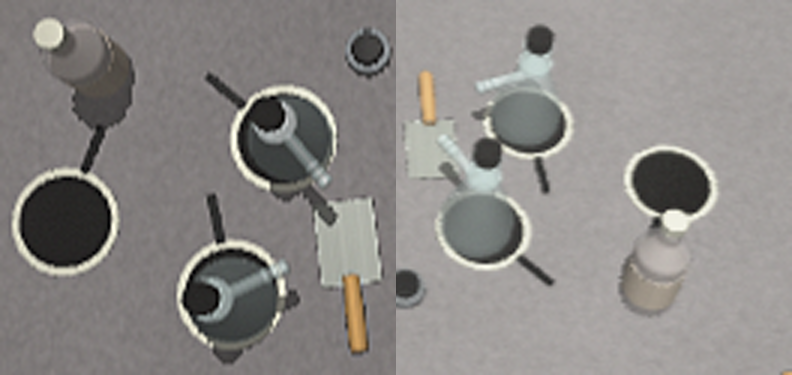

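View pics/c2.png

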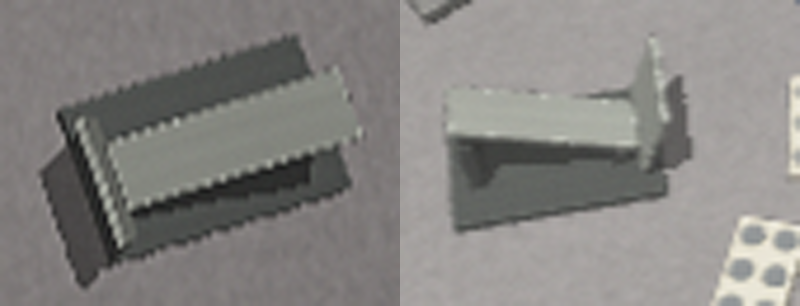

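Top half of c1: the pad A centre is at (283,138) with its mark tip at (208,75), and flask A's bung is at (268,114) with barb tip (322,178). Pad B is at (231,296) with mark (211,196), and flask B's bung is at (202,297) with barb (282,268). c2: the deck's high end has corners (337,68) and (361,133); the stop's top edge runs (80,120)–(125,248).

```bash
python3 - <<'E'
from h import *
T=lambda x,y:(118+x/3-.33,130+y/3-.33); S=lambda x,y:(275+(x-396)/3-.33,150+y/3-.33)
np.set_printoptions(precision=4,suppress=True)
for nm,pt,mt,ps,ms,bt,bs,ht,hs in (("A",(283,138),(208,75),(484,229),(551,281),(268,112),(488,150),(322,179),(443,140)),("B",(231,296),(211,197),(527,123),(545,190),(203,297),(540,37),(282,268),(481,86))):
    P1,M1,P2,M2=onz("top",T(*pt),0),onz("top",T(*mt),0),onz("scene",S(*ps),0),onz("scene",S(*ms),0)
    print(nm,"pad",P1[:2],P2[:2],"mark",[np.degrees(np.arctan2(*(m-p)[1::-1])).round(1) for p,m in((P1,M1),(P2,M2),((P1+P2)/2,(M1+M2)/2))])
    print("  bung",*tri(S(*bs),T(*bt)),"barb",*tri(S(*hs),T(*ht)), onz("top",T(*ht),.098),onz("scene",S(*hs),.098))
print("button",onz("top",T(368,48),.03))
D=lambda x,y:(345+x/4.7-.4,165+y/4.7-.4); E=lambda x,y:(125+(x-400)/4.7-.4,165+y/4.7-.4)
a=tri(E(447,135),D(337,68));b=tri(E(447,90),D(361,133));print("deck hi",a,b)
c=onz("top",D(80,120),.087);d=onz("top",D(125,248),.087);print("stop",c,d,np.linalg.norm(c-d))
e=onz("top",D(105,140),.032);f=onz("top",D(133,210),.032);print("low",e,f)
h=(a[0]+b[0])/2;m=(c+d)/2;l=(e+f)/2
print([np.degrees(np.arctan2(v[1],v[0])) for v in(h-m,h-l,(a[0]-b[0])[[1,0,2]]*[-1,1,1],(c-d)[[1,0,2]]*[-1,1,1])], np.linalg.norm((h-l)[:2]))
E
```

```text
A pad [0.5896 0.186 ] [0.5906 0.1873] mark [np.float64(48.5), np.float64(50.0), np.float64(49.2)]
  bung [0.5872 0.1754 0.1647] 0.0024226544040749816 barb [0.5311 0.1307 0.1006] 0.0034213569602472836 [0.5313 0.1327 0.098 ] [0.5295 0.1291 0.098 ]
B pad [0.4211 0.2433] [0.4257 0.2428] mark [np.float64(11.2), np.float64(11.5), np.float64(11.3)]
  bung [0.4171 0.2374 0.164 ] 0.0034632972617493424 barb [0.4448 0.1737 0.0978] 0.0010408408881673883 [0.4448 0.1732 0.098 ] [0.4448 0.1742 0.098 ]
button [0.6787 0.0898 0.03  ]
deck hi (array([ 0.5467, -0.4351,  0.0868]), np.float64(9.551940857812568e-05)) (array([ 0.5049, -0.4452,  0.0884]), np.float64(0.0018921041703864854))
stop [ 0.5184 -0.2718  0.087 ] [ 0.4371 -0.2951  0.087 ] 0.08457157337871421
low [ 0.5108 -0.3014  0.032 ] [ 0.464  -0.3169  0.032 ]
[np.float64(-72.95392887902274), np.float64(-73.68336592964084), np.float64(103.64999774974376), np.float64(105.96026889974891)] 0.13651017448954003
```

```bash
cat > go.py <<'E'
# usage: go.py x y z phi : offsets in present tool axes (shift first, then yaw)
import sys;from h import *
from scipy.spatial.transform import Rotation as Ro
s=state();w,x,y,z=s["orientation"];R=Ro.from_quat([x,y,z,w]).as_matrix();phi=np.degrees(np.arctan2(R[1,0],R[0,0]))
print("t",round(s["time"],1),"tcp",np.round(s["tcp_pos"],4),"phi",round(phi,1),"q6",round(np.degrees(s["qpos"][5])),"F",np.round(s["contact_force"],1),"w",round(s["gripper_width"]*1000,1))
if len(sys.argv)>4:
    g=np.array(list(map(float,sys.argv[1:5])));d=R.T@(g[:3]-s["tcp_pos"]);print("offset mm",np.round(d*1000,1),"yaw",round(-((g[3]-phi+180)%360-180),1))
E
python3 go.py .4626 -.1595 .2 6.5; python3 -m handwheel '[{"gripper":0.6,"offset":[0,0,0],"yaw":0}]' 40
```

```text
t 0.1 tcp [ 0.21   -0.5882  0.2306] phi 19.6 q6 0 F [-0.7 -0.1 -0.2] w 85.2
offset mm [ 382.1 -318.8   31. ] yaw 13.1
time: 0.18
tcp_pos: [0.21, -0.5884, 0.2308]
orientation: [-0.0, 0.985, 0.171, -0.0]
contact_force: [-0.2, 0.4, 0.6]
gripper_width: 0.0754
finger_force: 0.0
```

```bash
python3 -m handwheel '[{"gripper":0.6,"offset":[0.024,-0.02,0.002],"yaw":0},{"gripper":0.6,"offset":[0.024,-0.02,0.002],"yaw":0},{"gripper":0.6,"offset":[0.024,-0.02,0.002],"yaw":0},{"gripper":0.6,"offset":[0.024,-0.02,0.002],"yaw":0},{"gripper":0.6,"offset":[0.024,-0.02,0.002],"yaw":0},{"gripper":0.6,"offset":[0.024,-0.02,0.002],"yaw":0},{"gripper":0.6,"offset":[0.024,-0.02,0.002],"yaw":0},{"gripper":0.6,"offset":[0.024,-0.02,0.002],"yaw":0}]' >/dev/null
python3 -m handwheel '[{"gripper":0.6,"offset":[0.024,-0.02,0.002],"yaw":0},{"gripper":0.6,"offset":[0.024,-0.02,0.002],"yaw":0},{"gripper":0.6,"offset":[0.024,-0.02,0.002],"yaw":0},{"gripper":0.6,"offset":[0.024,-0.02,0.002],"yaw":0},{"gripper":0.6,"offset":[0.024,-0.02,0.002],"yaw":0},{"gripper":0.6,"offset":[0.024,-0.02,0.002],"yaw":0},{"gripper":0.6,"offset":[0.024,-0.02,0.002],"yaw":0},{"gripper":0.6,"offset":[0,0,0.004],"yaw":6.5}]' >/dev/null
python3 -m handwheel '[{"gripper":0.6,"offset":[0,0,0],"yaw":6.5},{"gripper":0.6,"offset":[0,0,0],"yaw":0}]'
python3 go.py .4626 -.1595 -.003 6.5
```

```text
time: 1.68
tcp_pos: [0.4484, -0.1843, 0.197]
orientation: [-0.0, 0.998, 0.056, -0.0]
contact_force: [-0.2, 0.3, -1.1]
gripper_width: 0.0684
finger_force: 0.0
t 1.7 tcp [ 0.4484 -0.1843  0.197 ] phi 6.4 q6 61 F [-0.2  0.3 -1.1] w 68.4
offset mm [ 17. -23. 200.] yaw -0.1
```

```bash
python3 -m handwheel '[{"gripper":0.6,"offset":[0.017,-0.023,0],"yaw":0},{"gripper":0.6,"offset":[0,0,0.03],"yaw":0},{"gripper":0.6,"offset":[0,0,0.03],"yaw":0},{"gripper":0.6,"offset":[0,0,0.03],"yaw":0},{"gripper":0.6,"offset":[0,0,0.03],"yaw":0},{"gripper":0.6,"offset":[0,0,0.03],"yaw":0},{"gripper":0.6,"offset":[0,0,0.02],"yaw":0},{"gripper":0.6,"offset":[0,0,0.01],"yaw":0}]' >/dev/null
python3 -m handwheel '[{"gripper":0.6,"offset":[0,0,0.01],"yaw":0},{"gripper":0.6,"offset":[0,0,0.005],"yaw":0},{"gripper":0.6,"offset":[0,0,0.005],"yaw":0},{"gripper":0.6,"offset":[0,0,0],"yaw":0}]'
python3 -m handwheel '[{"gripper":-0.2,"offset":[0,0,0],"yaw":0},{"gripper":-0.2,"offset":[0,0,0],"yaw":0},{"gripper":-0.2,"offset":[0,0,0],"yaw":0},{"gripper":-0.2,"offset":[0,0,0],"yaw":0},{"gripper":-0.2,"offset":[0,0,0],"yaw":0}]' 40
python3 go.py .4626 -.1595 -.003 6.5
```

```text
time: 2.68
tcp_pos: [0.4628, -0.1604, -0.0027]
orientation: [0.0, 0.998, 0.058, 0.0]
contact_force: [-0.2, 0.2, -0.6]
gripper_width: 0.0683
finger_force: 0.0
time: 3.1
tcp_pos: [0.463, -0.1604, -0.0018]
orientation: [0.0, 0.998, 0.058, 0.001]
contact_force: [-1.6, 1.5, 7.6]
gripper_width: 0.055
finger_force: 43.4
t 3.1 tcp [ 0.463  -0.1604 -0.0018] phi 6.7 q6 64 F [-1.6  1.5  7.6] w 55.0
offset mm [-0.3 -1.   1.2] yaw 0.2
```

```bash
python3 -m handwheel '[{"gripper":-0.2,"offset":[0,0,-0.02],"yaw":0},{"gripper":-0.2,"offset":[0,0,-0.03],"yaw":0},{"gripper":-0.2,"offset":[0,0,-0.03],"yaw":0},{"gripper":-0.2,"offset":[0,0,-0.03],"yaw":0},{"gripper":-0.2,"offset":[0,0,-0.03],"yaw":0},{"gripper":-0.2,"offset":[0,0,0],"yaw":7},{"gripper":-0.2,"offset":[0,0,0],"yaw":7},{"gripper":-0.2,"offset":[0,0,0],"yaw":7}]' >/dev/null
python3 -m handwheel '[{"gripper":-0.2,"offset":[0,0,0],"yaw":7},{"gripper":-0.2,"offset":[0,0,0],"yaw":7},{"gripper":-0.2,"offset":[0,0,0],"yaw":7},{"gripper":-0.2,"offset":[0,0,0],"yaw":7},{"gripper":-0.2,"offset":[0,0,0],"yaw":7},{"gripper":-0.2,"offset":[0,0,0],"yaw":7},{"gripper":-0.2,"offset":[0,0,0],"yaw":7},{"gripper":-0.2,"offset":[0,0,0],"yaw":7}]' >/dev/null
python3 -m handwheel '[{"gripper":-0.2,"offset":[0,0,0],"yaw":3},{"gripper":-0.2,"offset":[0,0,0],"yaw":0}]'
python3 go.py .5003 -.3552 .10 -73.7
```

```text
time: 4.6
tcp_pos: [0.4625, -0.1602, 0.1376]
orientation: [-0.0, 0.801, -0.598, 0.0]
contact_force: [-0.5, 0.6, -2.3]
gripper_width: 0.0547
finger_force: 43.9
t 4.6 tcp [ 0.4625 -0.1602  0.1376] phi -73.5 q6 144 F [-0.5  0.6 -2.3] w 54.7
offset mm [197.7  19.2  37.6] yaw 0.2
```

```bash
python3 -m handwheel '[{"gripper":-0.2,"offset":[0.025,0.0024,0],"yaw":0},{"gripper":-0.2,"offset":[0.025,0.0024,0],"yaw":0},{"gripper":-0.2,"offset":[0.025,0.0024,0],"yaw":0},{"gripper":-0.2,"offset":[0.025,0.0024,0],"yaw":0},{"gripper":-0.2,"offset":[0.025,0.0024,0],"yaw":0},{"gripper":-0.2,"offset":[0.025,0.0024,0],"yaw":0},{"gripper":-0.2,"offset":[0.025,0.0024,0],"yaw":0},{"gripper":-0.2,"offset":[0.023,0.0024,0],"yaw":0}]' >/dev/null
python3 -m handwheel '[{"gripper":-0.2,"offset":[0,0,0.019],"yaw":0},{"gripper":-0.2,"offset":[0,0,0.019],"yaw":0},{"gripper":-0.2,"offset":[0,0,0],"yaw":0}]'
python3 - <<'E'
from h import *
t=camera("top")[:,:,::-1];s=camera("scene")[:,:,::-1]
cv2.imwrite("pics/c3.png",np.hstack([crop("top",t,345,160,90,80,4.4),crop("scene",s,120,130,90,80,4.4)]))
E
```

```text
time: 5.52
tcp_pos: [0.4987, -0.3546, 0.0961]
orientation: [0.0, 0.802, -0.597, -0.003]
contact_force: [-1.4, 0.7, -2.1]
gripper_width: 0.0548
finger_force: 43.8
```

View pics/c3.png

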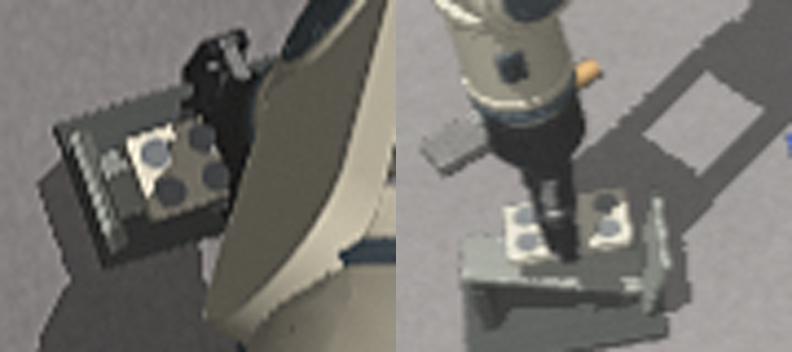

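The plate is held level above the deck, centred and about parallel with the stop. Next I lower it with a light grip so that it pivots onto the slope.

```bash
python3 -m handwheel '[{"gripper":-0.2,"offset":[0,0,0.01],"yaw":0},{"gripper":-0.2,"offset":[0,0,0.01],"yaw":0},{"gripper":-0.2,"offset":[0,0,0.002],"yaw":0},{"gripper":-0.2,"offset":[0,0,0],"yaw":0}]' 20
python3 -m handwheel '[{"gripper":-0.2,"offset":[0,0,0.003],"yaw":0},{"gripper":-0.2,"offset":[0,0,0.003],"yaw":0},{"gripper":-0.2,"offset":[0,0,0],"yaw":0}]'
python3 -m handwheel '[{"gripper":-0.2,"offset":[0,0,0.003],"yaw":0},{"gripper":-0.2,"offset":[0,0,0.003],"yaw":0},{"gripper":-0.2,"offset":[0,0,0],"yaw":0}]'
python3 -m handwheel '[{"gripper":-0.2,"offset":[0,0,0.003],"yaw":0},{"gripper":-0.2,"offset":[0,0,0],"yaw":0}]'
```

```text
time: 5.95
tcp_pos: [0.5003, -0.3549, 0.0765]
orientation: [0.0, 0.802, -0.597, -0.001]
contact_force: [-0.5, 1.3, -1.8]
gripper_width: 0.0549
finger_force: 43.8
time: 6.2
tcp_pos: [0.5013, -0.3557, 0.0715]
orientation: [-0.0, 0.802, -0.597, 0.0]
contact_force: [0.5, 1.1, 3.8]
gripper_width: 0.0547
finger_force: 44.4
time: 6.45
tcp_pos: [0.501, -0.3549, 0.0657]
orientation: [-0.0, 0.802, -0.597, -0.0]
contact_force: [-1.4, 6.3, 7.3]
gripper_width: 0.0549
finger_force: 45.4
time: 6.62
tcp_pos: [0.501, -0.3547, 0.0626]
orientation: [-0.0, 0.802, -0.597, -0.0]
contact_force: [-0.1, 5.7, 5.1]
gripper_width: 0.0547
finger_force: 45.8
```

```bash
python3 -m handwheel '[{"gripper":-0.2,"offset":[0,0,0.003],"yaw":0},{"gripper":-0.2,"offset":[0,0,0.003],"yaw":0},{"gripper":-0.2,"offset":[0,0,0],"yaw":0}]'
python3 -m handwheel '[{"gripper":-0.2,"offset":[0,0,0.002],"yaw":0},{"gripper":-0.2,"offset":[0,0,0],"yaw":0}]'
python3 -m handwheel '[{"gripper":-0.2,"offset":[0,0,0.002],"yaw":0},{"gripper":-0.2,"offset":[0,0,0],"yaw":0}]'
```

```text
time: 6.87
tcp_pos: [0.5009, -0.3547, 0.0566]
orientation: [-0.0, 0.802, -0.597, -0.0]
contact_force: [0.0, 6.3, 6.3]
gripper_width: 0.0546
finger_force: 46.5
time: 7.03
tcp_pos: [0.5009, -0.3548, 0.0547]
orientation: [-0.0, 0.802, -0.597, -0.0]
contact_force: [-0.5, 6.0, 6.2]
gripper_width: 0.0545
finger_force: 46.7
time: 7.2
tcp_pos: [0.501, -0.3549, 0.0528]
orientation: [-0.0, 0.802, -0.597, -0.0]
contact_force: [-0.6, 5.5, 6.5]
gripper_width: 0.0547
finger_force: 46.9
```

```bash
for i in 1; do python3 -m handwheel '[{"gripper":-0.2,"offset":[0,0,0.001],"yaw":0},{"gripper":-0.2,"offset":[0,0,0.001],"yaw":0},{"gripper":-0.2,"offset":[0,0,0],"yaw":0}]'
python3 -m handwheel '[{"gripper":-0.2,"offset":[0,0,0.001],"yaw":0},{"gripper":-0.2,"offset":[0,0,0],"yaw":0}]'
python3 -m handwheel '[{"gripper":-0.2,"offset":[-0.002,0,0.0009],"yaw":0},{"gripper":-0.2,"offset":[-0.002,0,0.0009],"yaw":0},{"gripper":-0.2,"offset":[0,0,0],"yaw":0}]'; done
```

```text
time: 7.45
tcp_pos: [0.5011, -0.355, 0.0516]
orientation: [-0.0, 0.802, -0.597, -0.0]
contact_force: [-3.1, 7.0, 12.3]
gripper_width: 0.0544
finger_force: 47.7
time: 7.62
tcp_pos: [0.5011, -0.355, 0.0516]
orientation: [-0.0, 0.802, -0.597, 0.0]
contact_force: [-5.3, 9.3, 22.1]
gripper_width: 0.0546
finger_force: 48.8
time: 7.87
tcp_pos: [0.5014, -0.3543, 0.0513]
orientation: [0.001, 0.802, -0.597, 0.003]
contact_force: [-6.9, -3.2, 26.9]
gripper_width: 0.055
finger_force: 49.2
```

```bash
python3 -m handwheel '[{"gripper":-0.2,"offset":[-0.002,0,0],"yaw":0},{"gripper":-0.2,"offset":[-0.002,0,0.0004],"yaw":0},{"gripper":-0.2,"offset":[0,0,0],"yaw":0}]'
python3 -m handwheel '[{"gripper":-0.2,"offset":[-0.002,0,0.0004],"yaw":0},{"gripper":-0.2,"offset":[-0.002,0,0.0006],"yaw":0},{"gripper":-0.2,"offset":[0,0,0],"yaw":0}]'
python3 go.py .5003 -.3552 .10 -73.7
```

```text
time: 8.12
tcp_pos: [0.5001, -0.3492, 0.0491]
orientation: [0.0, 0.802, -0.597, 0.002]
contact_force: [-0.4, -0.5, 11.3]
gripper_width: 0.0551
finger_force: 47.5
time: 8.37
tcp_pos: [0.4996, -0.3474, 0.0485]
orientation: [0.001, 0.802, -0.597, 0.004]
contact_force: [-1.3, -10.9, 8.7]
gripper_width: 0.0549
finger_force: 47.2
t 8.4 tcp [ 0.4996 -0.3474  0.0485] phi -73.3 q6 129 F [ -1.3 -10.9   8.7] w 54.9
offset mm [  8.    1.4 -51.4] yaw 0.4
```

```bash
python3 -m handwheel '[{"gripper":-0.2,"offset":[-0.002,0,0.0006],"yaw":0},{"gripper":-0.2,"offset":[-0.002,0,0.0006],"yaw":0},{"gripper":-0.2,"offset":[0,0,0],"yaw":0}]'
python3 go.py .5003 -.3552 .10 -73.7
python3 -m handwheel '[{"gripper":0.3,"offset":[0,0,0],"yaw":0},{"gripper":0.5,"offset":[0,0,0],"yaw":0},{"gripper":0.6,"offset":[0,0,0],"yaw":0},{"gripper":0.6,"offset":[0,0,0],"yaw":0},{"gripper":0.6,"offset":[0,0,-0.03],"yaw":0},{"gripper":0.6,"offset":[0,0,-0.03],"yaw":0},{"gripper":0.6,"offset":[0,0,-0.03],"yaw":0},{"gripper":0.6,"offset":[0,0,0],"yaw":0}]'
python3 go.py .598 -.025 .14 9.6
```

```text
time: 8.62
tcp_pos: [0.4998, -0.3473, 0.0485]
orientation: [0.002, 0.802, -0.597, 0.007]
contact_force: [-3.1, -26.1, 9.2]
gripper_width: 0.0544
finger_force: 47.3
t 8.6 tcp [ 0.4998 -0.3473  0.0485] phi -73.3 q6 129 F [ -3.1 -26.1   9.2] w 54.4
offset mm [  8.5   1.5 -51.4] yaw 0.4
time: 9.28
tcp_pos: [0.499, -0.3415, 0.1403]
orientation: [-0.0, 0.802, -0.597, 0.004]
contact_force: [1.8, -0.6, 0.6]
gripper_width: 0.0687
finger_force: 0.0
t 9.3 tcp [ 0.499  -0.3415  0.1403] phi -73.3 q6 129 F [ 1.8 -0.6  0.6] w 68.7
offset mm [-274.7 -185.6   -0.4] yaw -82.9
```

```bash
python3 -m handwheel '[{"gripper":0.6,"offset":[-0.025,-0.017,0],"yaw":0},{"gripper":0.6,"offset":[-0.025,-0.017,0],"yaw":0},{"gripper":0.6,"offset":[-0.025,-0.017,0],"yaw":0},{"gripper":0.6,"offset":[-0.025,-0.017,0],"yaw":0},{"gripper":0.6,"offset":[-0.025,-0.017,0],"yaw":0},{"gripper":0.6,"offset":[-0.025,-0.017,0],"yaw":0},{"gripper":0.6,"offset":[-0.025,-0.017,0],"yaw":0},{"gripper":0.6,"offset":[-0.025,-0.017,0],"yaw":0}]' >/dev/null
python3 -m handwheel '[{"gripper":0.6,"offset":[-0.025,-0.017,0],"yaw":0},{"gripper":0.6,"offset":[-0.025,-0.017,0],"yaw":0},{"gripper":0.6,"offset":[-0.025,-0.016,0],"yaw":0},{"gripper":0.6,"offset":[0,0,0],"yaw":-7},{"gripper":0.6,"offset":[0,0,0],"yaw":-7},{"gripper":0.6,"offset":[0,0,0],"yaw":-7},{"gripper":0.6,"offset":[0,0,0],"yaw":-7},{"gripper":0.6,"offset":[0,0,0],"yaw":-7}]' >/dev/null
python3 -m handwheel '[{"gripper":0.6,"offset":[0,0,0],"yaw":-7},{"gripper":0.6,"offset":[0,0,0],"yaw":-7},{"gripper":0.6,"offset":[0,0,0],"yaw":-7},{"gripper":0.6,"offset":[0,0,0],"yaw":-7},{"gripper":0.6,"offset":[0,0,0],"yaw":-7},{"gripper":0.6,"offset":[0,0,0],"yaw":-7},{"gripper":0.6,"offset":[0,0,0],"yaw":-6},{"gripper":0.6,"offset":[0,0,0],"yaw":0}]'
python3 go.py .598 -.025 -.002 9.6
python3 - <<'E'
from h import *
t=camera("top")[:,:,::-1];s=camera("scene")[:,:,::-1]
cv2.imwrite("pics/c4.png",np.hstack([crop("top",t,345,160,90,80,4.4),crop("scene",s,120,140,90,80,4.4)]))
E
```

```text
time: 11.28
tcp_pos: [0.5952, -0.023, 0.1343]
orientation: [-0.0, 0.996, 0.087, -0.001]
contact_force: [-0.7, -0.5, 0.4]
gripper_width: 0.0684
finger_force: 0.0
t 11.3 tcp [ 0.5952 -0.023   0.1343] phi 9.9 q6 78 F [-0.7 -0.5  0.4] w 68.4
offset mm [  2.6   2.5 136.3] yaw 0.3
```

View pics/c4.png

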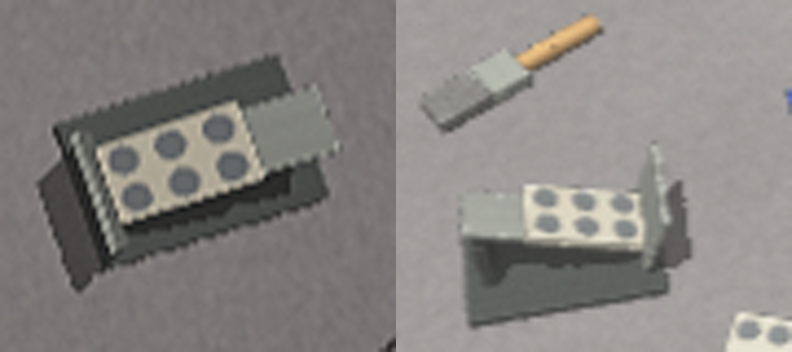

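The first plate lies flat against the stop, centred.

```bash
python3 -m handwheel '[{"gripper":0.6,"offset":[0.0026,0.0025,0.025],"yaw":0},{"gripper":0.6,"offset":[0,0,0.03],"yaw":0},{"gripper":0.6,"offset":[0,0,0.03],"yaw":0},{"gripper":0.6,"offset":[0,0,0.025],"yaw":0},{"gripper":0.6,"offset":[0,0,0.015],"yaw":0},{"gripper":0.6,"offset":[0,0,0.006],"yaw":0},{"gripper":0.6,"offset":[0,0,0.005],"yaw":0},{"gripper":0.6,"offset":[0,0,0],"yaw":0}]'
python3 -m handwheel '[{"gripper":-0.2,"offset":[0,0,0],"yaw":0},{"gripper":-0.2,"offset":[0,0,0],"yaw":0},{"gripper":-0.2,"offset":[0,0,0],"yaw":0},{"gripper":-0.2,"offset":[0,0,0],"yaw":0},{"gripper":-0.2,"offset":[0,0,0],"yaw":0}]' 40
python3 -m handwheel '[{"gripper":-0.2,"offset":[0,0,-0.02],"yaw":0},{"gripper":-0.2,"offset":[0,0,-0.03],"yaw":0},{"gripper":-0.2,"offset":[0,0,-0.03],"yaw":0},{"gripper":-0.2,"offset":[0,0,-0.03],"yaw":0},{"gripper":-0.2,"offset":[0,0,-0.03],"yaw":0},{"gripper":-0.2,"offset":[0,0,0],"yaw":7},{"gripper":-0.2,"offset":[0,0,0],"yaw":7},{"gripper":-0.2,"offset":[0,0,0],"yaw":7}]' >/dev/null
python3 -m handwheel '[{"gripper":-0.2,"offset":[0,0,0],"yaw":7},{"gripper":-0.2,"offset":[0,0,0],"yaw":7},{"gripper":-0.2,"offset":[0,0,0],"yaw":7},{"gripper":-0.2,"offset":[0,0,0],"yaw":7},{"gripper":-0.2,"offset":[0,0,0],"yaw":7},{"gripper":-0.2,"offset":[0,0,0],"yaw":7},{"gripper":-0.2,"offset":[0,0,0],"yaw":7},{"gripper":-0.2,"offset":[0,0,0],"yaw":7}]' >/dev/null
python3 -m handwheel '[{"gripper":-0.2,"offset":[0,0,0],"yaw":6.1},{"gripper":-0.2,"offset":[0,0,0],"yaw":0}]'
python3 go.py .5001 -.3481 .105 -73.5
```

```text
time: 12.05
tcp_pos: [0.5985, -0.0253, -0.0015]
orientation: [-0.0, 0.997, 0.083, -0.0]
contact_force: [-0.3, -0.7, -0.5]
gripper_width: 0.0683
finger_force: 0.0
time: 12.47
tcp_pos: [0.5995, -0.0255, 0.0001]
orientation: [0.0, 0.996, 0.084, 0.001]
contact_force: [0.2, 0.5, 7.2]
gripper_width: 0.0547
finger_force: 43.3
time: 13.97
tcp_pos: [0.5985, -0.0254, 0.139]
orientation: [-0.0, 0.8, -0.6, 0.0]
contact_force: [0.2, 0.4, -1.7]
gripper_width: 0.0548
finger_force: 43.4
t 14.0 tcp [ 0.5985 -0.0254  0.139 ] phi -73.7 q6 161 F [ 0.2  0.4 -1.7] w 54.8
offset mm [282.2 184.8  34. ] yaw -0.2
```

```bash
python3 -m handwheel '[{"gripper":-0.2,"offset":[0.0235,0.0154,0],"yaw":0},{"gripper":-0.2,"offset":[0.0235,0.0154,0],"yaw":0},{"gripper":-0.2,"offset":[0.0235,0.0154,0],"yaw":0},{"gripper":-0.2,"offset":[0.0235,0.0154,0],"yaw":0},{"gripper":-0.2,"offset":[0.0235,0.0154,0],"yaw":0},{"gripper":-0.2,"offset":[0.0235,0.0154,0],"yaw":0},{"gripper":-0.2,"offset":[0.0235,0.0154,0],"yaw":0},{"gripper":-0.2,"offset":[0.0235,0.0154,0],"yaw":0}]' >/dev/null
python3 -m handwheel '[{"gripper":-0.2,"offset":[0.0235,0.0154,0],"yaw":0},{"gripper":-0.2,"offset":[0.0235,0.0154,0],"yaw":0},{"gripper":-0.2,"offset":[0.0235,0.0154,0],"yaw":0},{"gripper":-0.2,"offset":[0.0235,0.0154,0],"yaw":0},{"gripper":-0.2,"offset":[0,0,0.02],"yaw":0},{"gripper":-0.2,"offset":[0,0,0.014],"yaw":0},{"gripper":-0.2,"offset":[0,0,0],"yaw":0}]'
python3 go.py .5001 -.3481 .09 -73.3
```

```text
time: 15.22
tcp_pos: [0.4998, -0.3478, 0.1023]
orientation: [0.0, 0.802, -0.597, -0.002]
contact_force: [-0.8, 1.2, -2.8]
gripper_width: 0.0545
finger_force: 43.4
t 15.2 tcp [ 0.4998 -0.3478  0.1023] phi -73.3 q6 128 F [-0.8  1.2 -2.8] w 54.5
offset mm [ 0.4 -0.2 12.3] yaw -0.0
```

```bash
python3 -m handwheel '[{"gripper":-0.2,"offset":[0,0,0.008],"yaw":0},{"gripper":-0.2,"offset":[0,0,0.006],"yaw":0},{"gripper":-0.2,"offset":[0,0,0.003],"yaw":0},{"gripper":-0.2,"offset":[0,0,0.003],"yaw":0},{"gripper":-0.2,"offset":[0,0,0.003],"yaw":0},{"gripper":-0.2,"offset":[0,0,0],"yaw":0}]'
python3 -m handwheel '[{"gripper":-0.2,"offset":[0,0,0.003],"yaw":0},{"gripper":-0.2,"offset":[0,0,0.003],"yaw":0},{"gripper":-0.2,"offset":[0,0,0.003],"yaw":0},{"gripper":-0.2,"offset":[0,0,0.003],"yaw":0},{"gripper":-0.2,"offset":[0,0,0],"yaw":0}]'
python3 -m handwheel '[{"gripper":-0.2,"offset":[0,0,0.002],"yaw":0},{"gripper":-0.2,"offset":[0,0,0],"yaw":0}]'
python3 -m handwheel '[{"gripper":-0.2,"offset":[0,0,0.0015],"yaw":0},{"gripper":-0.2,"offset":[0,0,0],"yaw":0}]'
```

```text
time: 15.72
tcp_pos: [0.5022, -0.3483, 0.0819]
orientation: [-0.0, 0.802, -0.598, 0.0]
contact_force: [0.7, 0.6, 0.5]
gripper_width: 0.0547
finger_force: 43.6
time: 16.13
tcp_pos: [0.502, -0.3474, 0.0702]
orientation: [-0.001, 0.802, -0.598, -0.0]
contact_force: [-0.5, 6.5, 5.9]
gripper_width: 0.0546
finger_force: 46.3
time: 16.3
tcp_pos: [0.502, -0.3474, 0.0684]
orientation: [-0.001, 0.802, -0.598, -0.0]
contact_force: [-0.8, 7.3, 6.5]
gripper_width: 0.0551
finger_force: 46.6
time: 16.47
tcp_pos: [0.502, -0.3475, 0.067]
orientation: [-0.0, 0.802, -0.598, -0.0]
contact_force: [-0.6, 7.1, 6.5]
gripper_width: 0.0543
finger_force: 46.9
```

```bash
python3 -m handwheel '[{"gripper":-0.2,"offset":[0,0.001,0.002],"yaw":0},{"gripper":-0.2,"offset":[0,0.001,0],"yaw":0},{"gripper":-0.2,"offset":[0,0,0],"yaw":0}]'
python3 -m handwheel '[{"gripper":-0.2,"offset":[0,0,0.001],"yaw":0},{"gripper":-0.2,"offset":[0,0,0.001],"yaw":0},{"gripper":-0.2,"offset":[0,0,0],"yaw":0}]'
python3 -m handwheel '[{"gripper":-0.2,"offset":[0,0,0.001],"yaw":0},{"gripper":-0.2,"offset":[0,0,0],"yaw":0}]'
```

```text
time: 16.72
tcp_pos: [0.5009, -0.3483, 0.0653]
orientation: [-0.001, 0.802, -0.598, 0.001]
contact_force: [2.6, 7.2, 6.2]
gripper_width: 0.0549
finger_force: 47.2
time: 16.97
tcp_pos: [0.5009, -0.3484, 0.0635]
orientation: [-0.001, 0.801, -0.598, 0.001]
contact_force: [0.8, 7.8, 7.4]
gripper_width: 0.055
finger_force: 47.7
time: 17.13
tcp_pos: [0.501, -0.3484, 0.0634]
orientation: [-0.001, 0.801, -0.598, 0.001]
contact_force: [-1.3, 9.4, 17.8]
gripper_width: 0.0543
finger_force: 48.8
```

Flush. Now I slide it home.

```bash
python3 -m handwheel '[{"gripper":-0.2,"offset":[-0.002,0,0.0004],"yaw":0},{"gripper":-0.2,"offset":[-0.002,0.0005,0.0004],"yaw":0},{"gripper":-0.2,"offset":[-0.002,0,0.0006],"yaw":0},{"gripper":-0.2,"offset":[0,0,0],"yaw":0}]'
python3 -m handwheel '[{"gripper":-0.2,"offset":[-0.002,0,0.0006],"yaw":0},{"gripper":-0.2,"offset":[-0.002,0,0.0006],"yaw":0},{"gripper":-0.2,"offset":[0,0,0],"yaw":0}]'
python3 -m handwheel '[{"gripper":-0.2,"offset":[-0.002,0,0.0004],"yaw":0},{"gripper":-0.2,"offset":[0,0,0],"yaw":0}]'
```

```text
time: 17.47
tcp_pos: [0.4991, -0.3442, 0.0616]
orientation: [0.0, 0.802, -0.598, 0.002]
contact_force: [-1.3, 1.8, 7.2]
gripper_width: 0.0547
finger_force: 47.7
time: 17.72
tcp_pos: [0.4991, -0.3437, 0.0614]
orientation: [0.001, 0.802, -0.598, 0.005]
contact_force: [-1.5, -13.3, 8.6]
gripper_width: 0.0546
finger_force: 47.7
time: 17.88
tcp_pos: [0.4992, -0.3436, 0.0614]
orientation: [0.002, 0.802, -0.597, 0.006]
contact_force: [-1.6, -21.3, 8.0]
gripper_width: 0.0549
finger_force: 47.5
```

```bash
python3 -m handwheel '[{"gripper":0.3,"offset":[0,0,0],"yaw":0},{"gripper":0.5,"offset":[0,0,0],"yaw":0},{"gripper":0.6,"offset":[0,0,0],"yaw":0},{"gripper":0.6,"offset":[0,0,0],"yaw":0},{"gripper":0.6,"offset":[0,0,-0.03],"yaw":0},{"gripper":0.6,"offset":[0,0,-0.03],"yaw":0},{"gripper":0.6,"offset":[0,0,-0.03],"yaw":0},{"gripper":0.6,"offset":[0,0,0],"yaw":0}]'
python3 go.py .609 -.1926 .145 -7.4
```

```text
time: 18.55
tcp_pos: [0.4987, -0.339, 0.1539]
orientation: [-0.0, 0.802, -0.598, 0.004]
contact_force: [1.4, -0.9, -0.1]
gripper_width: 0.0685
finger_force: 0.0
t 18.6 tcp [ 0.4987 -0.339   0.1539] phi -73.4 q6 129 F [ 1.4 -0.9 -0.1] w 68.5
offset mm [-108.9 -147.4    9. ] yaw -66.0
```

```bash
python3 -m handwheel '[{"gripper":0.6,"offset":[-0.0155,-0.021,0.001],"yaw":0},{"gripper":0.6,"offset":[-0.0155,-0.021,0.001],"yaw":0},{"gripper":0.6,"offset":[-0.0155,-0.021,0.001],"yaw":0},{"gripper":0.6,"offset":[-0.0155,-0.021,0.001],"yaw":0},{"gripper":0.6,"offset":[-0.0155,-0.021,0.001],"yaw":0},{"gripper":0.6,"offset":[-0.0155,-0.021,0.001],"yaw":0},{"gripper":0.6,"offset":[-0.0155,-0.021,0.001],"yaw":0},{"gripper":0.6,"offset":[0,0,0],"yaw":-6.5}]' >/dev/null
python3 -m handwheel '[{"gripper":0.6,"offset":[0,0,0],"yaw":-7},{"gripper":0.6,"offset":[0,0,0],"yaw":-7},{"gripper":0.6,"offset":[0,0,0],"yaw":-7},{"gripper":0.6,"offset":[0,0,0],"yaw":-7},{"gripper":0.6,"offset":[0,0,0],"yaw":-7},{"gripper":0.6,"offset":[0,0,0],"yaw":-7},{"gripper":0.6,"offset":[0,0,0],"yaw":-7},{"gripper":0.6,"offset":[0,0,0],"yaw":-7}]' >/dev/null
python3 -m handwheel '[{"gripper":0.6,"offset":[0,0,0],"yaw":-3.5},{"gripper":0.6,"offset":[0,0,0],"yaw":0}]'
python3 go.py .609 -.1926 -.001 -7.4
```

```text
time: 20.05
tcp_pos: [0.6056, -0.1913, 0.1407]
orientation: [-0.0, 0.998, -0.063, -0.001]
contact_force: [0.5, -0.5, 0.8]
gripper_width: 0.0684
finger_force: 0.0
t 20.1 tcp [ 0.6056 -0.1913  0.1407] phi -7.3 q6 80 F [ 0.5 -0.5  0.8] w 68.4
offset mm [  3.7   1.  141.7] yaw 0.1
```

```bash
python3 -m handwheel '[{"gripper":0.6,"offset":[0.0037,0.001,0.025],"yaw":0},{"gripper":0.6,"offset":[0,0,0.03],"yaw":0},{"gripper":0.6,"offset":[0,0,0.03],"yaw":0},{"gripper":0.6,"offset":[0,0,0.025],"yaw":0},{"gripper":0.6,"offset":[0,0,0.015],"yaw":0},{"gripper":0.6,"offset":[0,0,0.01],"yaw":0},{"gripper":0.6,"offset":[0,0,0.006],"yaw":0},{"gripper":0.6,"offset":[0,0,0],"yaw":0}]'
python3 -m handwheel '[{"gripper":-0.2,"offset":[0,0,0],"yaw":0},{"gripper":-0.2,"offset":[0,0,0],"yaw":0},{"gripper":-0.2,"offset":[0,0,0],"yaw":0},{"gripper":-0.2,"offset":[0,0,0],"yaw":0},{"gripper":-0.2,"offset":[0,0,0],"yaw":0}]' 40
python3 -m handwheel '[{"gripper":-0.2,"offset":[0,0,-0.02],"yaw":0},{"gripper":-0.2,"offset":[0,0,-0.03],"yaw":0},{"gripper":-0.2,"offset":[0,0,-0.03],"yaw":0},{"gripper":-0.2,"offset":[0,0,-0.03],"yaw":0},{"gripper":-0.2,"offset":[0,0,-0.03],"yaw":0},{"gripper":-0.2,"offset":[0,0,0],"yaw":7},{"gripper":-0.2,"offset":[0,0,0],"yaw":7},{"gripper":-0.2,"offset":[0,0,0],"yaw":7}]' >/dev/null
python3 -m handwheel '[{"gripper":-0.2,"offset":[0,0,0],"yaw":7},{"gripper":-0.2,"offset":[0,0,0],"yaw":7},{"gripper":-0.2,"offset":[0,0,0],"yaw":7},{"gripper":-0.2,"offset":[0,0,0],"yaw":7},{"gripper":-0.2,"offset":[0,0,0],"yaw":7},{"gripper":-0.2,"offset":[0,0,0],"yaw":7},{"gripper":-0.2,"offset":[0,0,0],"yaw":3.1},{"gripper":-0.2,"offset":[0,0,0],"yaw":0}]'
python3 go.py .4995 -.3444 .115 -73.4
```

```text
time: 20.72
tcp_pos: [0.609, -0.1929, -0.0007]
orientation: [-0.0, 0.998, -0.066, -0.001]
contact_force: [-0.5, -0.4, 0.0]
gripper_width: 0.0681
finger_force: 0.0
time: 21.13
tcp_pos: [0.6103, -0.1934, 0.0014]
orientation: [0.0, 0.998, -0.065, 0.001]
contact_force: [0.1, 0.2, 6.2]
gripper_width: 0.055
finger_force: 43.0
time: 22.47
tcp_pos: [0.6094, -0.1932, 0.1404]
orientation: [0.0, 0.8, -0.6, -0.0]
contact_force: [-0.3, -0.2, -0.8]
gripper_width: 0.0544
finger_force: 43.2
t 22.5 tcp [ 0.6094 -0.1932  0.1404] phi -73.7 q6 146 F [-0.3 -0.2 -0.8] w 54.4
offset mm [114.3 147.9  25.4] yaw -0.3
```

```bash
python3 -m handwheel '[{"gripper":-0.2,"offset":[0.0163,0.0211,0],"yaw":0},{"gripper":-0.2,"offset":[0.0163,0.0211,0],"yaw":0},{"gripper":-0.2,"offset":[0.0163,0.0211,0],"yaw":0},{"gripper":-0.2,"offset":[0.0163,0.0211,0],"yaw":0},{"gripper":-0.2,"offset":[0.0163,0.0211,0],"yaw":0},{"gripper":-0.2,"offset":[0.0163,0.0211,0],"yaw":0},{"gripper":-0.2,"offset":[0.0163,0.0211,0],"yaw":-0.3},{"gripper":-0.2,"offset":[0,0,0],"yaw":0}]' >/dev/null
python3 -m handwheel '[{"gripper":-0.2,"offset":[0,0,0.015],"yaw":0},{"gripper":-0.2,"offset":[0,0,0.008],"yaw":0},{"gripper":-0.2,"offset":[0,0,0],"yaw":0}]'
python3 go.py .4995 -.3444 .105 -73.4
```

```text
time: 23.38
tcp_pos: [0.4991, -0.3434, 0.1155]
orientation: [-0.0, 0.803, -0.596, -0.002]
contact_force: [-0.7, 1.0, -2.2]
gripper_width: 0.0545
finger_force: 43.2
t 23.4 tcp [ 0.4991 -0.3434  0.1155] phi -73.2 q6 129 F [-0.7  1.  -2.2] w 54.5
offset mm [ 1.1 -0.1 10.5] yaw 0.2
```

```bash
python3 -m handwheel '[{"gripper":-0.2,"offset":[0,0.001,0.01],"yaw":0},{"gripper":-0.2,"offset":[0,0,0.008],"yaw":0},{"gripper":-0.2,"offset":[0,0,0.003],"yaw":0},{"gripper":-0.2,"offset":[0,0,0.003],"yaw":0},{"gripper":-0.2,"offset":[0,0,0],"yaw":0}]'
python3 -m handwheel '[{"gripper":-0.2,"offset":[0,0,0.003],"yaw":0},{"gripper":-0.2,"offset":[0,0,0.003],"yaw":0},{"gripper":-0.2,"offset":[0,0,0.003],"yaw":0},{"gripper":-0.2,"offset":[0,0,0.002],"yaw":0},{"gripper":-0.2,"offset":[0,0,0],"yaw":0}]'
python3 go.py .4995 -.3444 .0748 -73.4
```

```text
time: 23.8
tcp_pos: [0.499, -0.3441, 0.0931]
orientation: [-0.0, 0.803, -0.597, -0.001]
contact_force: [-3.2, 3.0, 5.9]
gripper_width: 0.0546
finger_force: 43.9
time: 24.22
tcp_pos: [0.4994, -0.3438, 0.0828]
orientation: [-0.0, 0.803, -0.597, -0.0]
contact_force: [-1.2, 7.2, 6.4]
gripper_width: 0.0548
finger_force: 46.3
t 24.2 tcp [ 0.4994 -0.3438  0.0828] phi -73.2 q6 128 F [-1.2  7.2  6.4] w 54.8
offset mm [0.7 0.1 8. ] yaw 0.2
```

```bash
python3 -m handwheel '[{"gripper":-0.2,"offset":[0,0,0.003],"yaw":0},{"gripper":-0.2,"offset":[0,0,0.002],"yaw":0},{"gripper":-0.2,"offset":[0,0,0],"yaw":0}]'
python3 -m handwheel '[{"gripper":-0.2,"offset":[0,0,0.001],"yaw":0},{"gripper":-0.2,"offset":[0,0,0.001],"yaw":0},{"gripper":-0.2,"offset":[0,0,0],"yaw":0}]'
python3 -m handwheel '[{"gripper":-0.2,"offset":[0,0,0.001],"yaw":0},{"gripper":-0.2,"offset":[0,0,0],"yaw":0}]'
python3 -m handwheel '[{"gripper":-0.2,"offset":[0,0,0.001],"yaw":0},{"gripper":-0.2,"offset":[0,0,0],"yaw":0}]'
```

```text
time: 24.47
tcp_pos: [0.4993, -0.3438, 0.0778]
orientation: [-0.0, 0.803, -0.597, -0.0]
contact_force: [-1.7, 7.2, 6.1]
gripper_width: 0.055
finger_force: 47.3
time: 24.72
tcp_pos: [0.4994, -0.3439, 0.0761]
orientation: [-0.0, 0.803, -0.597, -0.0]
contact_force: [-0.9, 6.8, 8.1]
gripper_width: 0.0549
finger_force: 47.7
time: 24.88
tcp_pos: [0.4994, -0.3439, 0.0759]
orientation: [-0.0, 0.803, -0.597, -0.0]
contact_force: [-4.9, 7.6, 14.9]
gripper_width: 0.0549
finger_force: 48.5
time: 25.05
tcp_pos: [0.4994, -0.3439, 0.0758]
orientation: [-0.0, 0.803, -0.597, -0.0]
contact_force: [-7.6, 10.1, 25.3]
gripper_width: 0.0547
finger_force: 49.5
```

```bash
python3 -m handwheel '[{"gripper":-0.2,"offset":[-0.002,0,0],"yaw":0},{"gripper":-0.2,"offset":[-0.002,0,0.0004],"yaw":0},{"gripper":-0.2,"offset":[-0.002,0,0.0006],"yaw":0},{"gripper":-0.2,"offset":[0,0,0],"yaw":0}]'
python3 -m handwheel '[{"gripper":-0.2,"offset":[-0.002,0,0.0006],"yaw":0},{"gripper":-0.2,"offset":[-0.002,0,0.0006],"yaw":0},{"gripper":-0.2,"offset":[0,0,0],"yaw":0}]'
python3 -m handwheel '[{"gripper":-0.2,"offset":[-0.002,0,0.0004],"yaw":0},{"gripper":-0.2,"offset":[0,0,0],"yaw":0}]'
```

```text
time: 25.38
tcp_pos: [0.4992, -0.3402, 0.0744]
orientation: [0.0, 0.803, -0.596, 0.002]
contact_force: [-0.9, -0.5, 10.5]
gripper_width: 0.0542
finger_force: 48.0
time: 25.63
tcp_pos: [0.4987, -0.3384, 0.0737]
orientation: [0.001, 0.803, -0.596, 0.004]
contact_force: [-1.1, -8.7, 9.2]
gripper_width: 0.0547
finger_force: 47.8
time: 25.8
tcp_pos: [0.4988, -0.3383, 0.0737]
orientation: [0.002, 0.803, -0.596, 0.006]
contact_force: [-1.4, -16.7, 7.8]
gripper_width: 0.0547
finger_force: 47.6
```

```bash
python3 -m handwheel '[{"gripper":0.3,"offset":[0,0,0],"yaw":0},{"gripper":0.5,"offset":[0,0,0],"yaw":0},{"gripper":0.6,"offset":[0,0,0],"yaw":0},{"gripper":0.6,"offset":[0,0,0],"yaw":0},{"gripper":1,"offset":[0,0,-0.03],"yaw":0},{"gripper":1,"offset":[0,0,-0.04],"yaw":0},{"gripper":1,"offset":[0,0,-0.04],"yaw":0},{"gripper":1,"offset":[0,0,-0.04],"yaw":0}]'
python3 -m handwheel '[{"gripper":1,"offset":[-0.03,0,-0.02],"yaw":0},{"gripper":1,"offset":[-0.03,0,0],"yaw":0},{"gripper":1,"offset":[-0.03,0,0],"yaw":0},{"gripper":1,"offset":[-0.03,0,0],"yaw":0},{"gripper":1,"offset":[-0.03,0,0],"yaw":0},{"gripper":1,"offset":[-0.03,0,0],"yaw":0},{"gripper":1,"offset":[-0.03,0,0],"yaw":0},{"gripper":1,"offset":[0,0,0],"yaw":0}]'
python3 - <<'E'
from h import *
t=camera("top")[:,:,::-1];s=camera("scene")[:,:,::-1]
a=np.hstack([crop("top",t,345,160,90,66,4.4),crop("scene",s,120,140,90,66,4.4)])
b=np.hstack([crop("top",t,118,130,132,100,3),crop("scene",s,275,150,132,100,3)])
cv2.imwrite("pics/c5.png",np.vstack([a,b]))
E
python3 go.py .588 .177 .23 -168
```

```text
time: 26.47
tcp_pos: [0.4953, -0.3325, 0.222]
orientation: [-0.0, 0.803, -0.596, -0.001]
contact_force: [0.9, -1.1, 0.1]
gripper_width: 0.0857
finger_force: 0.0
time: 27.13
tcp_pos: [0.4329, -0.1281, 0.2403]
orientation: [-0.0, 0.803, -0.596, -0.002]
contact_force: [-0.5, -0.2, 0.3]
gripper_width: 0.0855
finger_force: 0.0
t 27.2 tcp [ 0.4351 -0.1311  0.2409] phi -73.1 q6 146 F [-0.3 -0.5 -0.1] w 85.1
offset mm [-250.5 -235.8   10.9] yaw 94.9
```

View pics/c5.png

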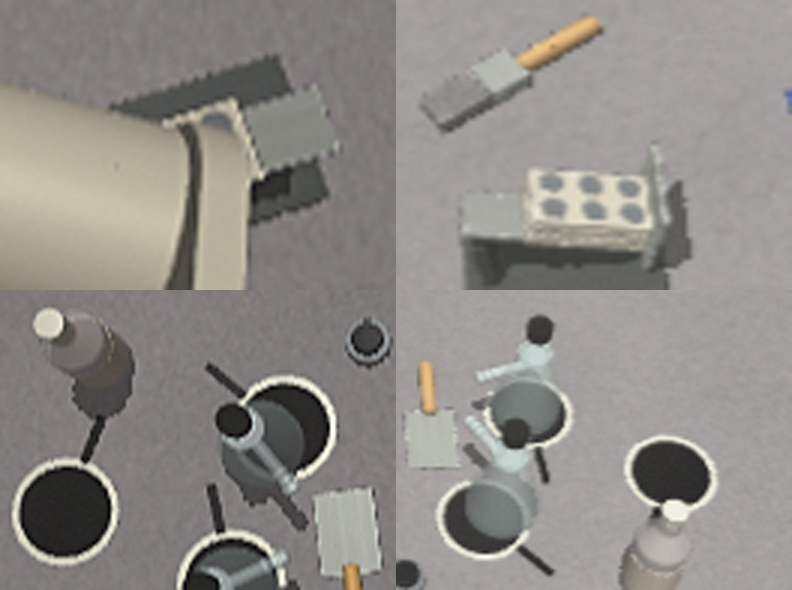

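The three plates form a flat pile at the stop. Flask A has been knocked aside: its bung is at top crop (235,130) and scene crop (516,143). I triangulate it again.

```bash
python3 - <<'E'
from h import *
np.set_printoptions(precision=4,suppress=True)
T=lambda x,y:(118+x/3-.33,130+y/3-.33); S=lambda x,y:(275+(x-396)/3-.33,150+y/3-.33)
b,e=tri(S(517,141),T(235,127));h,f=tri(S(472,130),T(293,196))
print(b,e,h,f,np.degrees(np.arctan2(*(h-b)[1::-1])))
E
python3 go.py .54 .22 .23 0
```

```text
[0.5737 0.2072 0.166 ] 0.0044005599320502764 [0.5148 0.1623 0.1011] 0.002308269957739297 -142.65669359578467
t 27.2 tcp [ 0.4351 -0.1311  0.2409] phi -73.1 q6 146 F [-0.3 -0.5 -0.1] w 85.1
offset mm [-305.6 -202.3   10.9] yaw -73.1
```

```bash
python3 go.py .5737 .2072 .23 0
python3 -m handwheel '[{"gripper":1,"offset":[-0.025,-0.02,0.001],"yaw":0},{"gripper":1,"offset":[-0.025,-0.02,0.001],"yaw":0},{"gripper":1,"offset":[-0.025,-0.02,0.001],"yaw":0},{"gripper":1,"offset":[-0.025,-0.02,0.001],"yaw":0},{"gripper":1,"offset":[-0.025,-0.02,0.001],"yaw":0},{"gripper":1,"offset":[-0.025,-0.02,0.001],"yaw":0},{"gripper":1,"offset":[-0.025,-0.02,0.001],"yaw":0},{"gripper":1,"offset":[-0.025,-0.02,0],"yaw":0}]' >/dev/null
python3 -m handwheel '[{"gripper":1,"offset":[-0.025,-0.02,0],"yaw":0},{"gripper":1,"offset":[-0.025,-0.02,0],"yaw":0},{"gripper":1,"offset":[-0.025,-0.02,0],"yaw":0},{"gripper":1,"offset":[0,0,0],"yaw":-7},{"gripper":1,"offset":[0,0,0],"yaw":-7},{"gripper":1,"offset":[0,0,0],"yaw":-7},{"gripper":1,"offset":[0,0,0],"yaw":-7},{"gripper":1,"offset":[0,0,0],"yaw":-7}]' >/dev/null
python3 -m handwheel '[{"gripper":1,"offset":[0,0,0],"yaw":-7},{"gripper":1,"offset":[0,0,0],"yaw":-7},{"gripper":1,"offset":[0,0,0],"yaw":-7},{"gripper":1,"offset":[0,0,0],"yaw":-7},{"gripper":1,"offset":[0,0,0],"yaw":-7},{"gripper":1,"offset":[0,0,0],"yaw":0}]' >/dev/null
python3 go.py .5737 .2072 .116 0
```

```text
t 27.2 tcp [ 0.4351 -0.1311  0.2409] phi -73.1 q6 146 F [-0.3 -0.5 -0.1] w 85.1
offset mm [-283.5 -230.9   10.9] yaw -73.1
t 29.1 tcp [0.572  0.1631 0.2337] phi 0.1 q6 102 F [-0.9 -0.3 -0.4] w 85.8
offset mm [  3.  -37.7 119.9] yaw 0.1
```

```bash
python3 -m handwheel '[{"gripper":1,"offset":[0.003,-0.019,0],"yaw":0},{"gripper":1,"offset":[0,-0.019,0],"yaw":0},{"gripper":1,"offset":[0,0,0],"yaw":0},{"gripper":1,"offset":[0,0,0.03],"yaw":0},{"gripper":1,"offset":[0,0,0.03],"yaw":0},{"gripper":1,"offset":[0,0,0.03],"yaw":0},{"gripper":1,"offset":[0,0,0.02],"yaw":0},{"gripper":1,"offset":[0,0,0.006],"yaw":0}]'
python3 -m handwheel '[{"gripper":-0.5,"offset":[0,0,0],"yaw":0},{"gripper":-0.5,"offset":[0,0,0],"yaw":0},{"gripper":-0.5,"offset":[0,0,0],"yaw":0},{"gripper":-0.5,"offset":[0,0,0],"yaw":0},{"gripper":-0.5,"offset":[0,0,0],"yaw":0},{"gripper":-0.5,"offset":[0,0,0],"yaw":0},{"gripper":-0.5,"offset":[0,0,0],"yaw":0},{"gripper":-0.5,"offset":[0,0,0],"yaw":0}]' 30
python3 go.py .5737 .2072 .116 0
python3 - <<'E'
from h import *
t=camera("top")[:,:,::-1];s=camera("scene")[:,:,::-1]
cv2.imwrite("pics/c6.png",np.hstack([crop("top",t,118,130,132,125,3),crop("scene",s,275,150,132,125,3)]))
E
```

```text
time: 29.73
tcp_pos: [0.5713, 0.2067, 0.1166]
orientation: [-0.026, 1.0, -0.004, -0.008]
contact_force: [-1.5, 0.1, -1.1]
gripper_width: 0.0854
finger_force: 0.0
time: 30.4
tcp_pos: [0.5743, 0.2082, 0.1224]
orientation: [-0.027, 1.0, -0.002, -0.004]
contact_force: [-0.4, -0.1, 4.8]
gripper_width: 0.0357
finger_force: 29.3
t 30.4 tcp [0.5743 0.2082 0.1224] phi -0.2 q6 106 F [-0.4 -0.1  4.8] w 35.7
offset mm [-0.6  1.3  6.3] yaw -0.2
```

View pics/c6.png

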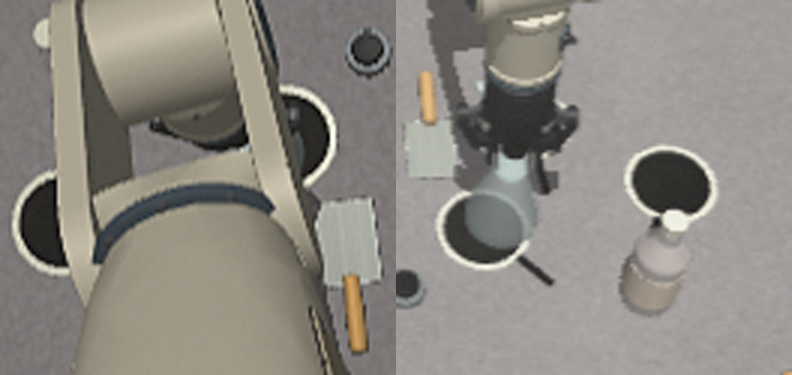

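```bash
python3 - <<'E'
from h import *
from scipy.spatial.transform import Rotation as Ro
s=state();w,x,y,z=s["orientation"];print(np.round(Ro.from_quat([x,y,z,w]).as_matrix(),3),s["qpos"].round(3),s["effort"].round(2),s["moment"].round(2))
E
sed -n 1,5p /dev/null; python3 -m handwheel '[{"gripper":-0.5,"offset":[0,0,-0.004],"yaw":0},{"gripper":-0.5,"offset":[0,0,-0.004],"yaw":0},{"gripper":-0.5,"offset":[0,0,-0.004],"yaw":0},{"gripper":-0.5,"offset":[0,0,0],"yaw":0}]'
python3 go.py
```

```text
[[ 1.    -0.004 -0.008]
 [-0.004 -0.999  0.054]
 [-0.008 -0.054 -0.998]] [0.315 0.447 1.763 0.068 0.923 1.849] [ 4.100e-01 -5.885e+01 -2.757e+01  6.400e-01 -3.400e-01 -4.000e-02] [-0.56  0.1  -0.05]
time: 30.83
tcp_pos: [0.5738, 0.2075, 0.1335]
orientation: [-0.027, 1.0, -0.002, -0.005]
contact_force: [0.8, -0.0, -2.5]
gripper_width: 0.0352
finger_force: 30.1
t 30.8 tcp [0.5738 0.2075 0.1335] phi -0.2 q6 106 F [ 0.8 -0.  -2.5] w 35.2
```

Tool tilt of 3°: joint 6 met its limit on the way here. I set the flask back down and undo the tilt in the air at the opposite limit.

```bash
python3 -m handwheel '[{"gripper":-0.5,"offset":[0,0,0.005],"yaw":0},{"gripper":-0.5,"offset":[0,0,0.005],"yaw":0},{"gripper":-0.5,"offset":[0,0,0.002],"yaw":0},{"gripper":-0.5,"offset":[0,0,0],"yaw":0}]'
python3 -m handwheel '[{"gripper":-0.2,"offset":[0,0,0],"yaw":0},{"gripper":0.2,"offset":[0,0,0],"yaw":0},{"gripper":0.6,"offset":[0,0,0],"yaw":0},{"gripper":1,"offset":[0,0,0],"yaw":0},{"gripper":1,"offset":[0,0,0],"yaw":0},{"gripper":1,"offset":[0,0,0],"yaw":0},{"gripper":1,"offset":[0,0,-0.02],"yaw":0},{"gripper":1,"offset":[0,0,-0.03],"yaw":0}]' >/dev/null
python3 -m handwheel '[{"gripper":1,"offset":[0,0,-0.03],"yaw":0},{"gripper":1,"offset":[0,0,-0.03],"yaw":0},{"gripper":1,"offset":[0,0,0],"yaw":-7},{"gripper":1,"offset":[0,0,0],"yaw":-7},{"gripper":1,"offset":[0,0,0],"yaw":-7},{"gripper":1,"offset":[0,0,0],"yaw":-7},{"gripper":1,"offset":[0,0,0],"yaw":-7},{"gripper":1,"offset":[0,0,0],"yaw":-7}]'
for i in 1 2 3 4; do python3 -m handwheel '[{"gripper":1,"offset":[0,0,0],"yaw":-7},{"gripper":1,"offset":[0,0,0],"yaw":-7},{"gripper":1,"offset":[0,0,0],"yaw":-7},{"gripper":1,"offset":[0,0,0],"yaw":-7},{"gripper":1,"offset":[0,0,0],"yaw":-7},{"gripper":1,"offset":[0,0,0],"yaw":-7},{"gripper":1,"offset":[0,0,0],"yaw":-7},{"gripper":1,"offset":[0,0,0],"yaw":-7}]' >/dev/null;done
python3 -m handwheel '[{"gripper":1,"offset":[0,0,0],"yaw":0},{"gripper":1,"offset":[0,0,0],"yaw":0}]'; python3 go.py
```

```text
time: 31.17
tcp_pos: [0.5739, 0.2086, 0.1219]
orientation: [-0.027, 1.0, -0.002, -0.005]
contact_force: [-3.7, -0.4, 17.2]
gripper_width: 0.0355
finger_force: 35.5
time: 32.5
tcp_pos: [0.5742, 0.202, 0.23]
orientation: [-0.027, 0.933, 0.359, 0.005]
contact_force: [0.3, -0.0, 0.2]
gripper_width: 0.0855
finger_force: 0.0
time: 35.33
tcp_pos: [0.5743, 0.202, 0.23]
orientation: [0.014, -0.679, 0.734, 0.023]
contact_force: [-0.1, 0.1, -0.7]
gripper_width: 0.0853
finger_force: 0.0
t 35.3 tcp [0.5743 0.202  0.23  ] phi -94.5 q6 -160 F [-0.1  0.1 -0.7] w 85.3
```

Now I press past the limit with yaw −7 and watch the tilt.

```bash
cat >> go.py <<'E'
print("zaxis",np.round(R[:,2],4),"q",np.round(s["qpos"],3))
E
python3 -m handwheel '[{"gripper":1,"offset":[0,0,0],"yaw":-7},{"gripper":1,"offset":[0,0,0],"yaw":-6},{"gripper":1,"offset":[0,0,0],"yaw":0}]' >/dev/null; python3 go.py
python3 -m handwheel '[{"gripper":1,"offset":[0,0,0],"yaw":-4},{"gripper":1,"offset":[0,0,0],"yaw":0}]'>/dev/null; python3 go.py
python3 -m handwheel '[{"gripper":1,"offset":[0,0,0],"yaw":-4},{"gripper":1,"offset":[0,0,0],"yaw":0}]'>/dev/null; python3 go.py
```

```text
t 35.6 tcp [0.5743 0.2021 0.2301] phi -81.6 q6 -172 F [ 0.8  0.6 -0. ] w 85.6
zaxis [-0.0108  0.0539 -0.9985] q [ 0.305  0.326  1.676  0.06   1.134 -3.009]
t 35.8 tcp [0.5698 0.2158 0.2308] phi -78.6 q6 -173 F [-0.5 -0.   0.2] w 85.5
zaxis [-0.003   0.0323 -0.9995] q [ 0.342  0.325  1.675  0.035  1.133 -3.013]
t 35.9 tcp [0.5647 0.2284 0.2309] phi -75.9 q6 -173 F [ 0.1 -0.7  0. ] w 85.4
zaxis [ 0.0056  0.0108 -0.9999] q [ 0.377  0.324  1.676  0.009  1.132 -3.014]
```

```bash
python3 -m handwheel '[{"gripper":1,"offset":[0,0,0],"yaw":-1.5},{"gripper":1,"offset":[0,0,0],"yaw":0}]'>/dev/null; python3 go.py .574 .207 .23 191.6
python3 - <<'E'
from h import *
t=camera("top")[:,:,::-1];s=camera("scene")[:,:,::-1]
cv2.imwrite("pics/c7.png",np.hstack([crop("top",t,118,130,132,125,3),crop("scene",s,275,150,132,125,3)]))
E
```

```text
t 36.1 tcp [0.5632 0.2321 0.2309] phi -74.9 q6 -173 F [ 0.2  0.6 -0.2] w 85.4
offset mm [27.1 -3.9  0.9] yaw 93.5
zaxis [ 0.0089  0.0026 -1.    ] q [ 3.890e-01  3.240e-01  1.676e+00 -1.000e-03  1.132e+00 -3.015e+00]
```

View pics/c7.png

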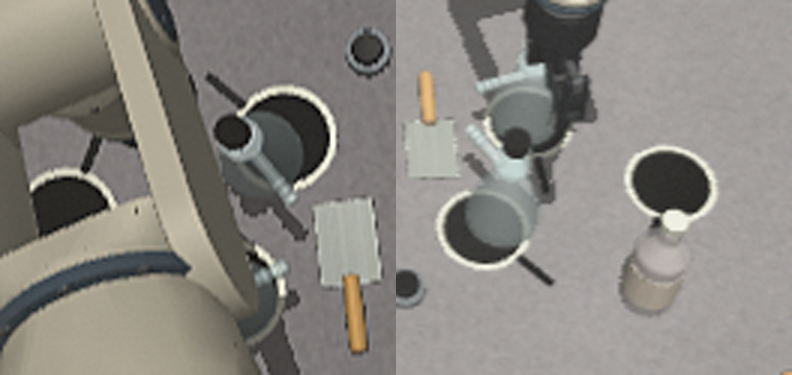

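```bash
python3 -m handwheel '[{"gripper":1,"offset":[0,0,0],"yaw":6.7},{"gripper":1,"offset":[0,0,0],"yaw":6.7},{"gripper":1,"offset":[0,0,0],"yaw":6.7},{"gripper":1,"offset":[0,0,0],"yaw":6.7},{"gripper":1,"offset":[0,0,0],"yaw":6.7},{"gripper":1,"offset":[0,0,0],"yaw":6.7},{"gripper":1,"offset":[0,0,0],"yaw":6.7},{"gripper":1,"offset":[0,0,0],"yaw":6.7}]' >/dev/null
python3 -m handwheel '[{"gripper":1,"offset":[0,0,0],"yaw":6.7},{"gripper":1,"offset":[0,0,0],"yaw":6.7},{"gripper":1,"offset":[0,0,0],"yaw":6.7},{"gripper":1,"offset":[0,0,0],"yaw":6.7},{"gripper":1,"offset":[0,0,0],"yaw":6.7},{"gripper":1,"offset":[0,0,0],"yaw":6.7},{"gripper":1,"offset":[0,0,0],"yaw":0}]' >/dev/null; python3 go.py .574 .207 .116 191.6
```

```text
t 37.4 tcp [0.5636 0.2312 0.2309] phi -169.1 q6 -79 F [-1.  -0.2 -0.1] w 85.4
offset mm [ -4.6 -25.8 114.9] yaw -0.7
zaxis [ 0.0089  0.0028 -1.    ] q [ 3.870e-01  3.240e-01  1.676e+00 -1.000e-03  1.132e+00 -1.374e+00]
```

```bash
python3 -m handwheel '[{"gripper":1,"offset":[-0.0046,-0.0258,0],"yaw":0},{"gripper":1,"offset":[0,0,0],"yaw":0},{"gripper":1,"offset":[0,0,0.03],"yaw":0},{"gripper":1,"offset":[0,0,0.03],"yaw":0},{"gripper":1,"offset":[0,0,0.03],"yaw":0},{"gripper":1,"offset":[0,0,0.015],"yaw":0},{"gripper":1,"offset":[0,0,0.006],"yaw":0},{"gripper":1,"offset":[0,0,0],"yaw":0}]'
python3 -m handwheel '[{"gripper":-0.5,"offset":[0,0,0],"yaw":0},{"gripper":-0.5,"offset":[0,0,0],"yaw":0},{"gripper":-0.5,"offset":[0,0,0],"yaw":0},{"gripper":-0.5,"offset":[0,0,0],"yaw":0},{"gripper":-0.5,"offset":[0,0,0],"yaw":0},{"gripper":-0.5,"offset":[0,0,0],"yaw":0},{"gripper":-0.5,"offset":[0,0,0],"yaw":0},{"gripper":-0.5,"offset":[0,0,0],"yaw":0}]' 30
python3 -m handwheel '[{"gripper":-0.5,"offset":[0,0,-0.003],"yaw":0},{"gripper":-0.5,"offset":[0,0,-0.003],"yaw":0},{"gripper":-0.5,"offset":[0,0,-0.003],"yaw":0},{"gripper":-0.5,"offset":[0,0,0],"yaw":0}]'
python3 go.py .590 .1866 .13 22
```

```text
time: 38.1
tcp_pos: [0.5731, 0.2072, 0.1185]
orientation: [0.003, -0.099, 0.995, 0.001]
contact_force: [0.5, -0.3, 0.0]
gripper_width: 0.0855
finger_force: 0.0
time: 38.77
tcp_pos: [0.5747, 0.2082, 0.1212]
orientation: [0.006, -0.099, 0.995, 0.001]
contact_force: [-0.9, 2.5, 6.4]
gripper_width: 0.0353
finger_force: 29.9
time: 39.1
tcp_pos: [0.5739, 0.2075, 0.1294]
orientation: [0.005, -0.098, 0.995, 0.001]
contact_force: [0.4, 0.3, -2.7]
gripper_width: 0.0354
finger_force: 30.3
t 39.1 tcp [0.5739 0.2075 0.1294] phi -168.7 q6 -82 F [ 0.4  0.3 -2.7] w 35.4
offset mm [-11.7 -23.7  -0.5] yaw 169.3
zaxis [ 0.0093  0.0027 -1.    ] q [ 3.450e-01  4.370e-01  1.759e+00 -1.000e-03  9.360e-01 -1.423e+00]
```

Lifted, about 2.7 N of weight. I shift to the pad centre, then yaw 168.8°.

```bash
python3 -m handwheel '[{"gripper":-0.5,"offset":[-0.006,-0.012,0],"yaw":0},{"gripper":-0.5,"offset":[-0.006,-0.012,0],"yaw":0},{"gripper":-0.5,"offset":[0,0,0],"yaw":5},{"gripper":-0.5,"offset":[0,0,0],"yaw":5},{"gripper":-0.5,"offset":[0,0,0],"yaw":5},{"gripper":-0.5,"offset":[0,0,0],"yaw":5},{"gripper":-0.5,"offset":[0,0,0],"yaw":5},{"gripper":-0.5,"offset":[0,0,0],"yaw":5}]' >/dev/null
for i in 1 2 3;do python3 -m handwheel '[{"gripper":-0.5,"offset":[0,0,0],"yaw":5},{"gripper":-0.5,"offset":[0,0,0],"yaw":5},{"gripper":-0.5,"offset":[0,0,0],"yaw":5},{"gripper":-0.5,"offset":[0,0,0],"yaw":5},{"gripper":-0.5,"offset":[0,0,0],"yaw":5},{"gripper":-0.5,"offset":[0,0,0],"yaw":5},{"gripper":-0.5,"offset":[0,0,0],"yaw":5},{"gripper":-0.5,"offset":[0,0,0],"yaw":5}]' >/dev/null;done
python3 -m handwheel '[{"gripper":-0.5,"offset":[0,0,0],"yaw":5},{"gripper":-0.5,"offset":[0,0,0],"yaw":5},{"gripper":-0.5,"offset":[0,0,0],"yaw":5},{"gripper":-0.5,"offset":[0,0,0],"yaw":3.8},{"gripper":-0.5,"offset":[0,0,0],"yaw":0},{"gripper":-0.5,"offset":[0,0,0],"yaw":0}]'
python3 go.py .590 .1866 .122 22
python3 - <<'E'
from h import *
t=camera("top")[:,:,::-1];s=camera("scene")[:,:,::-1]
cv2.imwrite("pics/c8.png",np.hstack([crop("top",t,118,130,132,125,3),crop("scene",s,275,150,132,125,3)]))
E
```

```text
time: 42.27
tcp_pos: [0.5908, 0.1856, 0.1289]
orientation: [-0.0, 0.981, 0.196, 0.005]
contact_force: [-0.2, -0.3, -3.1]
gripper_width: 0.0351
finger_force: 30.6
t 42.3 tcp [0.5908 0.1856 0.1289] phi 22.6 q6 85 F [-0.2 -0.3 -3.1] w 35.1
offset mm [-0.4 -1.2  6.9] yaw 0.6
zaxis [ 0.0088  0.0024 -1.    ] q [ 0.302  0.45   1.739 -0.     0.944  1.479]
```

View pics/c8.png

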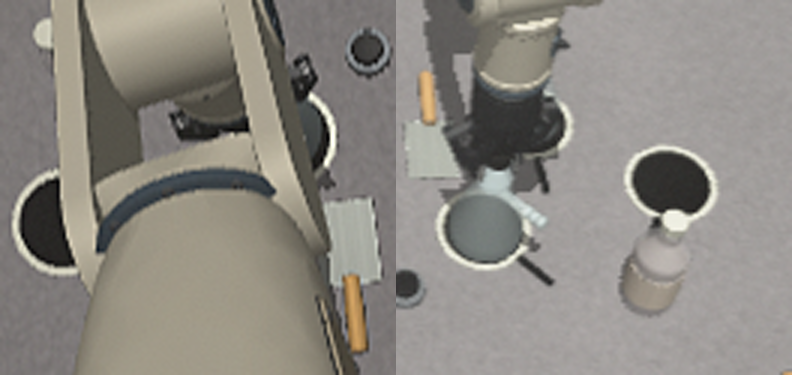

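```bash
python3 -m handwheel '[{"gripper":-0.5,"offset":[0,-0.001,0.003],"yaw":0},{"gripper":-0.5,"offset":[0,0,0.003],"yaw":0},{"gripper":-0.5,"offset":[0,0,0.001],"yaw":0},{"gripper":-0.5,"offset":[0,0,0],"yaw":0}]'
python3 -m handwheel '[{"gripper":-0.5,"offset":[0,0,0.001],"yaw":0},{"gripper":-0.5,"offset":[0,0,0.001],"yaw":0},{"gripper":-0.5,"offset":[0,0,0],"yaw":0}]'
```

```text
time: 42.7
tcp_pos: [0.59, 0.1874, 0.1218]
orientation: [-0.0, 0.981, 0.195, 0.005]
contact_force: [0.6, 0.4, -3.3]
gripper_width: 0.035
finger_force: 30.7
time: 42.95
tcp_pos: [0.5912, 0.1877, 0.1212]
orientation: [-0.001, 0.981, 0.195, 0.006]
contact_force: [0.8, -0.3, 4.8]
gripper_width: 0.035
finger_force: 31.5
```

```bash
python3 -m handwheel '[{"gripper":-0.3,"offset":[0,0,0],"yaw":0},{"gripper":0,"offset":[0,0,0],"yaw":0},{"gripper":0.4,"offset":[0,0,0],"yaw":0},{"gripper":0.8,"offset":[0,0,0],"yaw":0},{"gripper":1,"offset":[0,0,0],"yaw":0},{"gripper":1,"offset":[0,0,0],"yaw":0},{"gripper":1,"offset":[0,0,-0.02],"yaw":0},{"gripper":1,"offset":[0,0,-0.03],"yaw":0}]' >/dev/null
python3 -m handwheel '[{"gripper":1,"offset":[0,0,-0.03],"yaw":0},{"gripper":1,"offset":[0,0,-0.03],"yaw":0},{"gripper":1,"offset":[0,0,0],"yaw":-7},{"gripper":1,"offset":[0,0,0],"yaw":-7},{"gripper":1,"offset":[0,0,0],"yaw":-7},{"gripper":1,"offset":[0,0,0],"yaw":-7},{"gripper":1,"offset":[0,0,0],"yaw":-7},{"gripper":1,"offset":[0,0,0],"yaw":-7}]' >/dev/null
python3 -m handwheel '[{"gripper":1,"offset":[0,0,0],"yaw":-7},{"gripper":1,"offset":[0,0,0],"yaw":-7},{"gripper":1,"offset":[0,0,0],"yaw":0}]'
python3 go.py .417 .237 .23 80.6
```

```text
time: 44.53
tcp_pos: [0.5889, 0.187, 0.2299]
orientation: [0.002, 0.773, 0.635, 0.004]
contact_force: [-0.3, 0.3, -0.6]
gripper_width: 0.0855
finger_force: 0.0
t 44.5 tcp [0.5889 0.187  0.2299] phi 78.8 q6 29 F [-0.3  0.3 -0.6] w 85.5
offset mm [  15.7 -178.3   -1.5] yaw -1.8
zaxis [ 0.0087  0.0026 -1.    ] q [ 0.305  0.339  1.658 -0.     1.136  0.5  ]
```

```bash
python3 -m handwheel '[{"gripper":1,"offset":[0.002,-0.0223,0],"yaw":0},{"gripper":1,"offset":[0.002,-0.0223,0],"yaw":0},{"gripper":1,"offset":[0.002,-0.0223,0],"yaw":0},{"gripper":1,"offset":[0.002,-0.0223,0],"yaw":0},{"gripper":1,"offset":[0.002,-0.0223,0],"yaw":0},{"gripper":1,"offset":[0.002,-0.0223,0],"yaw":0},{"gripper":1,"offset":[0.002,-0.0223,0],"yaw":0},{"gripper":1,"offset":[0.002,-0.0223,0],"yaw":0}]'>/dev/null
python3 -m handwheel '[{"gripper":1,"offset":[0,0,0],"yaw":0},{"gripper":1,"offset":[0,0,0],"yaw":0}]'>/dev/null
python3 go.py .417 .237 .119 79
```

```text
t 45.4 tcp [0.4168 0.2386 0.2289] phi 78.4 q6 41 F [ 0.8 -0.   0.1] w 85.1
offset mm [ -2.   -0.5 109.9] yaw -0.6
zaxis [ 0.0094  0.0028 -1.    ] q [ 0.518  0.123  1.943 -0.003  1.066  0.722]
```

```bash
python3 -m handwheel '[{"gripper":1,"offset":[-0.002,0,0.02],"yaw":0},{"gripper":1,"offset":[0,0,0.03],"yaw":0},{"gripper":1,"offset":[0,0,0.03],"yaw":0},{"gripper":1,"offset":[0,0,0.02],"yaw":0},{"gripper":1,"offset":[0,0,0.01],"yaw":0},{"gripper":1,"offset":[0,0,0],"yaw":0}]'
python3 -m handwheel '[{"gripper":-0.5,"offset":[0,0,0],"yaw":0},{"gripper":-0.5,"offset":[0,0,0],"yaw":0},{"gripper":-0.5,"offset":[0,0,0],"yaw":0},{"gripper":-0.5,"offset":[0,0,0],"yaw":0},{"gripper":-0.5,"offset":[0,0,0],"yaw":0},{"gripper":-0.5,"offset":[0,0,0],"yaw":0},{"gripper":-0.5,"offset":[0,0,0],"yaw":0},{"gripper":-0.5,"offset":[0,0,0],"yaw":0}]' 30
python3 -m handwheel '[{"gripper":-0.5,"offset":[0,0,-0.003],"yaw":0},{"gripper":-0.5,"offset":[0,0,-0.003],"yaw":0},{"gripper":-0.5,"offset":[0,0,-0.003],"yaw":0},{"gripper":-0.5,"offset":[0,0,0],"yaw":0}]'
python3 go.py .4234 .243 .13 156.2
```

```text
time: 45.87
tcp_pos: [0.4176, 0.2358, 0.1167]
orientation: [0.002, 0.775, 0.632, 0.003]
contact_force: [-0.6, -0.4, -0.1]
gripper_width: 0.0853
finger_force: 0.0
time: 46.53
tcp_pos: [0.4182, 0.2371, 0.1197]
orientation: [0.002, 0.774, 0.633, 0.005]
contact_force: [-3.2, 0.9, 6.3]
gripper_width: 0.0354
finger_force: 29.1
time: 46.87
tcp_pos: [0.4182, 0.2367, 0.1283]
orientation: [0.002, 0.774, 0.633, 0.005]
contact_force: [0.6, -0.1, -3.6]
gripper_width: 0.0356
finger_force: 30.1
t 46.9 tcp [0.4182 0.2367 0.1283] phi 78.5 q6 41 F [ 0.6 -0.1 -3.6] w 35.6
offset mm [ 7.2  3.8 -1.6] yaw -77.7
zaxis [ 0.0098  0.0031 -0.9999] q [ 0.514  0.261  2.036 -0.003  0.835  0.716]
```

```bash
python3 -m handwheel '[{"gripper":-0.5,"offset":[0.0072,0.0038,0],"yaw":0},{"gripper":-0.5,"offset":[0,0,0],"yaw":-5},{"gripper":-0.5,"offset":[0,0,0],"yaw":-5},{"gripper":-0.5,"offset":[0,0,0],"yaw":-5},{"gripper":-0.5,"offset":[0,0,0],"yaw":-5},{"gripper":-0.5,"offset":[0,0,0],"yaw":-5},{"gripper":-0.5,"offset":[0,0,0],"yaw":-5},{"gripper":-0.5,"offset":[0,0,0],"yaw":-5}]' >/dev/null
python3 -m handwheel '[{"gripper":-0.5,"offset":[0,0,0],"yaw":-6},{"gripper":-0.5,"offset":[0,0,0],"yaw":-6},{"gripper":-0.5,"offset":[0,0,0],"yaw":-6},{"gripper":-0.5,"offset":[0,0,0],"yaw":-6},{"gripper":-0.5,"offset":[0,0,0],"yaw":-6},{"gripper":-0.5,"offset":[0,0,0],"yaw":-6},{"gripper":-0.5,"offset":[0,0,0],"yaw":-6.7},{"gripper":-0.5,"offset":[0,0,0],"yaw":0}]' >/dev/null
python3 -m handwheel '[{"gripper":-0.5,"offset":[0,0,0.003],"yaw":0},{"gripper":-0.5,"offset":[0,0,0.003],"yaw":0},{"gripper":-0.5,"offset":[0,0,0.001],"yaw":0},{"gripper":-0.5,"offset":[0,0,0],"yaw":0}]'
python3 go.py .4234 .243 .12 156.2
python3 -m handwheel '[{"gripper":-0.5,"offset":[0,0,0.001],"yaw":0},{"gripper":-0.5,"offset":[0,0,0.001],"yaw":0},{"gripper":-0.5,"offset":[0,0,0],"yaw":0}]'
```

```text
time: 48.53
tcp_pos: [0.423, 0.2428, 0.1203]
orientation: [0.004, 0.207, 0.978, 0.002]
contact_force: [-0.2, 0.3, -3.4]
gripper_width: 0.035
finger_force: 30.2
t 48.5 tcp [0.423  0.2428 0.1203] phi 156.1 q6 -36 F [-0.2  0.3 -3.4] w 35.0
offset mm [-0.3  0.3  0.3] yaw -0.1
zaxis [ 0.0084  0.0023 -1.    ] q [ 0.52   0.284  2.027 -0.003  0.823 -0.632]
time: 48.78
tcp_pos: [0.424, 0.2428, 0.1198]
orientation: [0.005, 0.206, 0.978, 0.002]
contact_force: [-1.3, -5.3, 11.6]
gripper_width: 0.035
finger_force: 31.9
```

```bash
python3 -m handwheel '[{"gripper":-0.3,"offset":[0,0,0],"yaw":0},{"gripper":0,"offset":[0,0,0],"yaw":0},{"gripper":0.4,"offset":[0,0,0],"yaw":0},{"gripper":0.8,"offset":[0,0,0],"yaw":0},{"gripper":1,"offset":[0,0,0],"yaw":0},{"gripper":1,"offset":[0,0,0],"yaw":0},{"gripper":1,"offset":[0,0,-0.02],"yaw":0},{"gripper":1,"offset":[0,0,-0.03],"yaw":0}]' >/dev/null
python3 -m handwheel '[{"gripper":1,"offset":[0,0,-0.03],"yaw":0},{"gripper":1,"offset":[0,0,-0.03],"yaw":0},{"gripper":1,"offset":[-0.011,-0.025,0],"yaw":0},{"gripper":1,"offset":[-0.011,-0.025,0],"yaw":0},{"gripper":1,"offset":[-0.011,-0.025,0],"yaw":0},{"gripper":1,"offset":[-0.011,-0.025,0],"yaw":0},{"gripper":1,"offset":[-0.011,-0.025,0],"yaw":0},{"gripper":1,"offset":[-0.011,-0.025,0],"yaw":0}]' >/dev/null
python3 -m handwheel '[{"gripper":1,"offset":[-0.011,-0.025,0],"yaw":0},{"gripper":1,"offset":[-0.011,-0.025,0],"yaw":0},{"gripper":1,"offset":[-0.011,-0.025,0],"yaw":0},{"gripper":1,"offset":[-0.011,-0.025,0],"yaw":0},{"gripper":1,"offset":[-0.011,-0.025,0],"yaw":0},{"gripper":1,"offset":[-0.011,-0.025,0],"yaw":0},{"gripper":1,"offset":[-0.011,-0.025,0],"yaw":0},{"gripper":1,"offset":[-0.011,-0.025,0],"yaw":0}]' >/dev/null
python3 go.py
python3 - <<'E'
from h import *
t=camera("top")[:,:,::-1];s=camera("scene")[:,:,::-1]
cv2.imwrite("pics/c9.png",np.vstack([np.hstack([crop("top",t,118,130,132,125,3),crop("scene",s,275,150,132,125,3)]),np.hstack([crop("top",t,345,160,90,48,4.4),crop("scene",s,120,165,90,48,4.4)])]))
E
```

```text
t 50.8 tcp [ 0.4216 -0.1411  0.2277] phi 156.2 q6 -85 F [ 1.  -0.8 -0.3] w 85.3
zaxis [ 0.0092  0.0027 -1.    ] q [-0.33   0.066  2.01   0.006  1.058 -1.489]
```

View pics/c9.png

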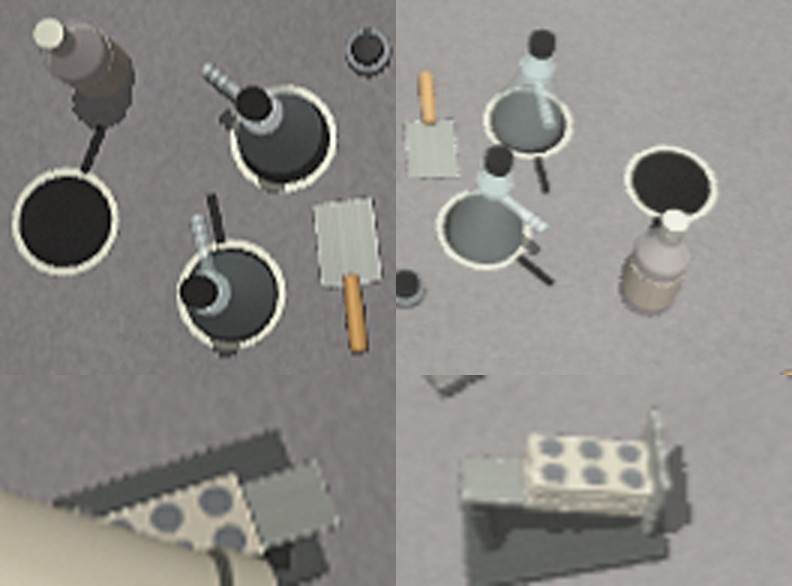

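```bash
cat > m.py <<'E'
from h import *
np.set_printoptions(precision=4,suppress=True)
t=camera("top");s=camera("scene")
def blob(im,u,v,r=9):
    g=cv2.cvtColor(im,cv2.COLOR_RGB2GRAY)[v-r:v+r+1,u-r:u+r+1];n,l,st,c=cv2.connectedComponentsWithStats((g<48).astype(np.uint8))
    i=l[r,r];return (c[i]+[u-r,v-r],st[i,4])
T=lambda x,y:(118+x/3-.33,130+y/3-.33); S=lambda x,y:(275+(x-396)/3-.33,150+y/3-.33)
for nm,bt,bs,ht,hs,pad,mk in(("A",(254,102),(498,158),(207,69),(543,227),(.590,.1866),49.2),("B",(199,291),(542,42),(199,217),(547,125),(.4234,.243),11.3)):
    a,n1=blob(t,*[round(q) for q in T(*bt)]);b,n2=blob(s,*[round(q) for q in S(*bs)])
    P,e=tri(b,a);H,f=tri(S(*hs),T(*ht));ang=lambda q:np.degrees(np.arctan2(q[1]-P[1],q[0]-P[0]))
    print(nm,a,n1,b,n2,"bung",P,e,"off mm",1000*(P[:2]-pad),"barb",H,f,"ang",ang(H),"mark",mk,"| at z.098",[ (onz(n,q,.098)[:2],ang(onz(n,q,.098)).round(1)) for n,q in(("top",T(*ht)),("scene",S(*hs)))])
for n,im,o,sc,rois in(("top",t,(118,130),3,((283,138),(231,296))),("scene",s,(275,150),3,((484-396,229),(527-396,123)))):
    g=im.astype(int);m=((g.min(2)>195)).astype(np.uint8)
    for r in rois:
        u,v=o[0]+r[0]/3,o[1]+r[1]/3;ys,xs=np.nonzero(m);d=np.hypot(xs-u,ys-v);k=(d>13)&(d<21)
        q=np.array([onz(n,(x,y),0)[:2] for x,y in zip(xs[k],ys[k])]);c=q.mean(0)
        for _ in range(5):
            w=abs(np.linalg.norm(q-c,axis=1)-.054)<.006;A=np.c_[2*q[w],np.ones(w.sum())];c3=np.linalg.lstsq(A,(q[w]**2).sum(1),rcond=None)[0];c=c3[:2]
        print("pad",n,c,"R",np.sqrt(c3[2]+c@c),w.sum())
E
python3 m.py
```

```text
A [202.0722 164.2474] 97 [309. 202.] 361 bung [0.5956 0.1886 0.1644] 0.000977512612428495 off mm [5.5807 1.9509] barb [0.6449 0.2456 0.1005] 0.00018503287006527895 ang 49.13860611245893 mark 49.2 | at z.098 [(array([0.6455, 0.2463]), np.float64(49.1)), (array([0.6434, 0.2459]), np.float64(50.2))]
B [183.5905 226.7143] 105 [323. 164.] 361 bung [0.4228 0.2409 0.1605] 0.0006266926984524079 off mm [-0.5781 -2.1024] barb [0.4974 0.2547 0.0962] 0.0005890795471723456 ang 10.462116941355099 mark 11.3 | at z.098 [(array([0.4972, 0.2545]), np.float64(10.4)), (array([0.4987, 0.2541]), np.float64(9.9))]
pad top [0.5899 0.186 ] R 0.05417145760307502 100
pad top [0.4233 0.2437] R 0.05419964379688572 105
pad scene [0.57   0.1918] R 0.05401586300653014 44
pad scene [0.3966 0.2448] R 0.05445585188973798 27
```

```bash
sed -i 's/g<48/g<TH/; s/^def blob/TH=70\ndef blob/; s/i=l\[r,r\]/i=1+np.argmax(st[1:,4])/' m.py; sed -i 's/,r=9)/,r=7)/' m.py; python3 m.py | grep bung; python3 go.py .594 .188 .23 112.6
```

```text
A [201.9423 164.1538] 104 [308.7794 203.2941] 68 bung [0.597  0.1891 0.1589] 0.0005755977115330471 off mm [6.995  2.5335] barb [0.6449 0.2456 0.1005] 0.00018503287006527895 ang 49.67099966736847 mark 49.2 | at z.098 [(array([0.6455, 0.2463]), np.float64(49.7)), (array([0.6434, 0.2459]), np.float64(50.7))]
B [183.4561 227.0965] 114 [323.3455 164.4727] 55 bung [0.4219 0.2424 0.1567] 0.00014330379721615646 off mm [-1.5391 -0.5895] barb [0.4974 0.2547 0.0962] 0.0005890795471723456 ang 9.21678803155617 mark 11.3 | at z.098 [(array([0.4972, 0.2545]), np.float64(9.2)), (array([0.4987, 0.2541]), np.float64(8.6))]
t 51.1 tcp [ 0.4217 -0.139   0.2275] phi 156.2 q6 -85 F [-0.3  0.8  0.2] w 85.5
offset mm [-25.8 368.8   0. ] yaw 43.6
zaxis [ 0.0085  0.0032 -1.    ] q [-0.326  0.066  2.011  0.007  1.058 -1.485]
```

```bash
python3 -m handwheel '[{"gripper":1,"offset":[0,0,0],"yaw":6.2},{"gripper":1,"offset":[0,0,0],"yaw":6.2},{"gripper":1,"offset":[0,0,0],"yaw":6.2},{"gripper":1,"offset":[0,0,0],"yaw":6.2},{"gripper":1,"offset":[0,0,0],"yaw":6.2},{"gripper":1,"offset":[0,0,0],"yaw":6.2},{"gripper":1,"offset":[0,0,0],"yaw":6.2},{"gripper":1,"offset":[0,0,0],"yaw":0}]' >/dev/null
python3 go.py .596 .189 .2275 112.6
```

```text
t 51.8 tcp [ 0.4219 -0.1386  0.2277] phi 112.6 q6 -41 F [ 0.2 -0.1 -0.3] w 85.5
offset mm [235.4 286.7   2.7] yaw 0.0
zaxis [ 0.009   0.0029 -1.    ] q [-0.325  0.066  2.011  0.006  1.058 -0.723]
```

```bash
python3 -m handwheel '[{"gripper":1,"offset":[0.0168,0.0205,0],"yaw":0},{"gripper":1,"offset":[0.0168,0.0205,0],"yaw":0},{"gripper":1,"offset":[0.0168,0.0205,0],"yaw":0},{"gripper":1,"offset":[0.0168,0.0205,0],"yaw":0},{"gripper":1,"offset":[0.0168,0.0205,0],"yaw":0},{"gripper":1,"offset":[0.0168,0.0205,0],"yaw":0},{"gripper":1,"offset":[0.0168,0.0205,0],"yaw":0},{"gripper":1,"offset":[0.0168,0.0205,0],"yaw":0}]' >/dev/null
python3 -m handwheel '[{"gripper":1,"offset":[0.0168,0.0205,0],"yaw":0},{"gripper":1,"offset":[0.0168,0.0205,0],"yaw":0},{"gripper":1,"offset":[0.0168,0.0205,0],"yaw":0},{"gripper":1,"offset":[0.0168,0.0205,0],"yaw":0},{"gripper":1,"offset":[0.0168,0.0205,0],"yaw":0},{"gripper":1,"offset":[0.0168,0.0205,0],"yaw":0},{"gripper":1,"offset":[0,0,0],"yaw":0},{"gripper":1,"offset":[0,0,0],"yaw":0}]' >/dev/null
python3 go.py .596 .189 .119 112.6
```

```text
t 53.1 tcp [0.5949 0.1901 0.2297] phi 113.1 q6 -6 F [ 0.7  0.1 -0.1] w 85.2
offset mm [ -1.4  -0.4 110.7] yaw 0.5
zaxis [ 0.0084  0.0026 -1.    ] q [ 0.307  0.349  1.643 -0.     1.141 -0.097]
```

```bash
python3 -m handwheel '[{"gripper":1,"offset":[-0.0014,0,0.02],"yaw":0},{"gripper":1,"offset":[0,0,0.03],"yaw":0},{"gripper":1,"offset":[0,0,0.03],"yaw":0},{"gripper":1,"offset":[0,0,0.02],"yaw":0},{"gripper":1,"offset":[0,0,0.01],"yaw":0},{"gripper":1,"offset":[0,0,0],"yaw":0}]'
python3 -m handwheel '[{"gripper":-0.5,"offset":[0,0,0],"yaw":0},{"gripper":-0.5,"offset":[0,0,0],"yaw":0},{"gripper":-0.5,"offset":[0,0,0],"yaw":0},{"gripper":-0.5,"offset":[0,0,0],"yaw":0},{"gripper":-0.5,"offset":[0,0,0],"yaw":0},{"gripper":-0.5,"offset":[0,0,0],"yaw":0},{"gripper":-0.5,"offset":[0,0,0],"yaw":0},{"gripper":-0.5,"offset":[0,0,0],"yaw":0}]' 30
python3 -m handwheel '[{"gripper":-0.5,"offset":[0,0,-0.003],"yaw":0},{"gripper":-0.5,"offset":[0,0,-0.002],"yaw":0},{"gripper":-0.5,"offset":[0,0,0],"yaw":0}]'
python3 go.py .590 .1863 .13 112.6
```

```text
time: 53.58
tcp_pos: [0.5948, 0.1864, 0.1179]
orientation: [0.002, 0.553, 0.833, 0.002]
contact_force: [0.1, -0.3, 0.1]
gripper_width: 0.0854
finger_force: 0.0
time: 54.25
tcp_pos: [0.5973, 0.1874, 0.1215]
orientation: [0.004, 0.553, 0.833, 0.004]
contact_force: [-1.3, -0.4, 4.8]
gripper_width: 0.0355
finger_force: 29.4
time: 54.5
tcp_pos: [0.5969, 0.1874, 0.1256]
orientation: [0.003, 0.553, 0.833, 0.004]
contact_force: [-0.4, -1.0, -3.0]
gripper_width: 0.0354
finger_force: 30.3
t 54.5 tcp [0.5969 0.1874 0.1256] phi 112.8 q6 -6 F [-0.4 -1.  -3. ] w 35.4
offset mm [ 1.7 -6.7 -4.4] yaw 0.2
zaxis [ 0.0096  0.0029 -1.    ] q [ 0.302  0.462  1.727 -0.     0.943 -0.096]
```

```bash
python3 -m handwheel '[{"gripper":-0.5,"offset":[0,-0.0034,0],"yaw":0},{"gripper":-0.5,"offset":[0,-0.0034,0],"yaw":0},{"gripper":-0.5,"offset":[0,0,0.003],"yaw":0},{"gripper":-0.5,"offset":[0,0,0.001],"yaw":0},{"gripper":-0.5,"offset":[0,0,0.001],"yaw":0},{"gripper":-0.5,"offset":[0,0,0],"yaw":0}]'
python3 go.py .590 .1863 .12 112.8
```

```text
time: 55.0
tcp_pos: [0.5902, 0.1845, 0.1217]
orientation: [0.003, 0.553, 0.833, 0.003]
contact_force: [-6.3, -2.2, 16.5]
gripper_width: 0.0347
finger_force: 32.5
t 55.0 tcp [0.5902 0.1845 0.1217] phi 112.8 q6 -6 F [-6.3 -2.2 16.5] w 34.7
offset mm [1.7 0.6 1.7] yaw 0.0
zaxis [ 0.0085  0.0024 -1.    ] q [ 0.301  0.458  1.745 -0.     0.93  -0.097]
```

```bash
python3 -m handwheel '[{"gripper":-0.3,"offset":[0,0,-0.001],"yaw":0},{"gripper":0,"offset":[0,0,0],"yaw":0},{"gripper":0.4,"offset":[0,0,0],"yaw":0},{"gripper":0.8,"offset":[0,0,0],"yaw":0},{"gripper":1,"offset":[0,0,0],"yaw":0},{"gripper":1,"offset":[0,0,0],"yaw":0},{"gripper":1,"offset":[0,0,-0.02],"yaw":0},{"gripper":1,"offset":[0,0,-0.03],"yaw":0}]' >/dev/null
python3 -m handwheel '[{"gripper":1,"offset":[0,0,-0.03],"yaw":0},{"gripper":1,"offset":[0,0,-0.03],"yaw":0},{"gripper":1,"offset":[-0.02,-0.024,0],"yaw":0},{"gripper":1,"offset":[-0.02,-0.024,0],"yaw":0},{"gripper":1,"offset":[-0.02,-0.024,0],"yaw":0},{"gripper":1,"offset":[-0.02,-0.024,0],"yaw":0},{"gripper":1,"offset":[-0.02,-0.024,0],"yaw":0},{"gripper":1,"offset":[-0.02,-0.024,0],"yaw":0}]' >/dev/null
python3 -m handwheel '[{"gripper":-1,"offset":[-0.02,-0.024,0],"yaw":0},{"gripper":-1,"offset":[-0.02,-0.024,0],"yaw":0},{"gripper":-1,"offset":[-0.02,-0.024,0],"yaw":0},{"gripper":-1,"offset":[-0.02,-0.024,0],"yaw":0},{"gripper":-1,"offset":[-0.02,-0.024,0],"yaw":0},{"gripper":-1,"offset":[-0.02,-0.024,0],"yaw":0},{"gripper":-1,"offset":[0,0,0],"yaw":0},{"gripper":-1,"offset":[0,0,0],"yaw":0}]' >/dev/null
python3 go.py
python3 - <<'E'
from h import *
t=camera("top")[:,:,::-1];s=camera("scene")[:,:,::-1]
cv2.imwrite("pics/c10.png",np.vstack([np.hstack([crop("top",t,118,130,132,125,3),crop("scene",s,275,150,132,125,3)]),np.hstack([crop("top",t,215,125,50,45,4.4),crop("scene",s,255,225,50,45,4.4),crop("scene",s,120,165,80,45,4.4)])[:,:792]]))
E
```

```text
t 57.0 tcp [ 0.4165 -0.1496  0.2287] phi 112.6 q6 -43 F [-0.   0.2 -0.8] w 0.2
zaxis [ 0.0093  0.0026 -1.    ] q [-0.353  0.062  2.012  0.006  1.06  -0.751]
```

View pics/c10.png

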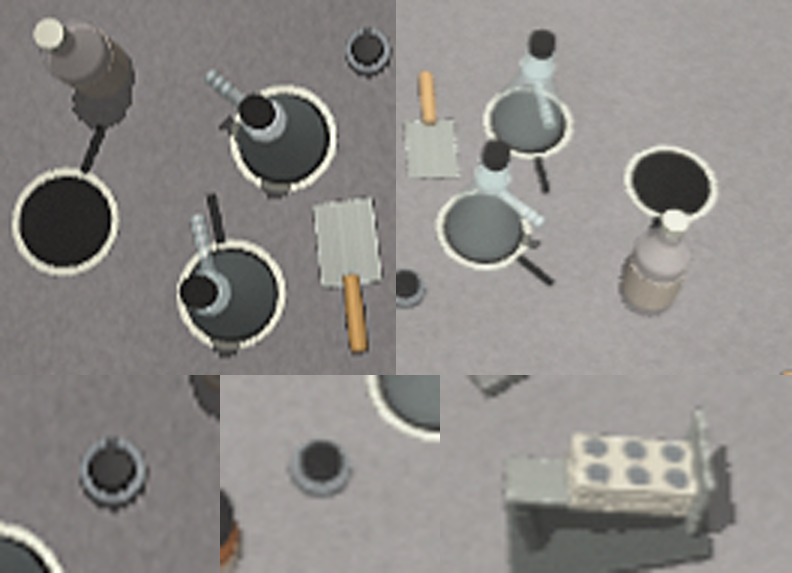

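Flask A is now centred: bung at top (260,111), barb tip (211,75). The pile is intact, and the button is at bottom-row (112,95) in the top crop and (102,87) in the scene crop.

```bash
sed -i 's/(254,102),(498,158),(207,69),(543,227),(.590,.1866)/(260,111),(496,156),(212,75),(540,219),(.590,.1863)/' m.py; python3 m.py | grep bung; python3 - <<'E'
from h import *
print(tri((255+102/4.4-.4,225+87/4.4-.4),(215+112/4.4-.4,125+95/4.4-.4)))
E
python3 go.py .679 .0905 .12 112.6
```

```text
A [203.1346 166.8462] 104 [308.0455 201.4545] 66 bung [0.5893 0.1863 0.1583] 0.00022384948602145944 off mm [-0.7214  0.032 ] barb [0.6376 0.2407 0.1052] 0.0019665699652704656 ang 48.38075194505486 mark 49.2 | at z.098 [(array([0.6393, 0.2413]), np.float64(47.7)), (array([0.6329, 0.2427]), np.float64(52.3))]
B [183.4957 227.0609] 115 [323.3273 164.4   ] 55 bung [0.4219 0.2422 0.1572] 5.013663363733686e-05 off mm [-1.4611 -0.7652] barb [0.4974 0.2547 0.0962] 0.0005890795471723456 ang 9.356168261098677 mark 11.3 | at z.098 [(array([0.4972, 0.2545]), np.float64(9.3)), (array([0.4987, 0.2541]), np.float64(8.8))]
(array([0.6811992 , 0.09267304, 0.01303276]), np.float64(0.0012856952706635743))
t 57.2 tcp [ 0.4176 -0.1478  0.2286] phi 112.9 q6 -43 F [ 0.7 -0.5  0. ] w 0.1
offset mm [118.1 332.4 111.7] yaw 0.3
zaxis [ 0.0092  0.0028 -1.    ] q [-0.348  0.063  2.012  0.007  1.06  -0.75 ]
```

```bash
python3 -m handwheel '[{"gripper":-1,"offset":[0.0085,0.0239,0],"yaw":0},{"gripper":-1,"offset":[0.0085,0.0239,0],"yaw":0},{"gripper":-1,"offset":[0.0085,0.0239,0],"yaw":0},{"gripper":-1,"offset":[0.0085,0.0239,0],"yaw":0},{"gripper":-1,"offset":[0.0085,0.0239,0],"yaw":0},{"gripper":-1,"offset":[0.0085,0.0239,0],"yaw":0},{"gripper":-1,"offset":[0.0085,0.0239,0],"yaw":0},{"gripper":-1,"offset":[0.0085,0.0239,0],"yaw":0}]' >/dev/null
python3 -m handwheel '[{"gripper":-1,"offset":[0.0085,0.0239,0],"yaw":0},{"gripper":-1,"offset":[0.0085,0.0239,0],"yaw":0},{"gripper":-1,"offset":[0.0085,0.0239,0],"yaw":0},{"gripper":-1,"offset":[0.0085,0.0239,0],"yaw":0},{"gripper":-1,"offset":[0.0085,0.0239,0],"yaw":0},{"gripper":-1,"offset":[0.0085,0.0239,0],"yaw":0},{"gripper":-1,"offset":[0,0,0],"yaw":0},{"gripper":-1,"offset":[0,0,0],"yaw":0}]' >/dev/null
python3 -m handwheel '[{"gripper":-1,"offset":[0,0,0.03],"yaw":0},{"gripper":-1,"offset":[0,0,0.03],"yaw":0},{"gripper":-1,"offset":[0,0,0.03],"yaw":0},{"gripper":-1,"offset":[0,0,0.03],"yaw":0},{"gripper":-1,"offset":[0,0,0.03],"yaw":0},{"gripper":-1,"offset":[0,0,0.02],"yaw":0},{"gripper":-1,"offset":[0,0,0],"yaw":0}]'
python3 go.py .680 .0915 .03 112.6
```

```text
time: 59.12
tcp_pos: [0.6767, 0.0908, 0.0568]
orientation: [-0.0, 0.553, 0.833, 0.001]
contact_force: [-1.9, -0.5, -0.0]
gripper_width: -0.0002
finger_force: 0.0
t 59.1 tcp [0.6767 0.0908 0.0568] phi 112.8 q6 -15 F [-1.9 -0.5 -0. ] w -0.2
offset mm [-0.6  3.3 26.8] yaw 0.2
zaxis [ 8.0e-04  1.4e-03 -1.0e+00] q [ 0.131  0.627  1.619  0.002  0.895 -0.269]
```

```bash
python3 -m handwheel '[{"gripper":-1,"offset":[0,0.003,0.01],"yaw":0},{"gripper":-1,"offset":[0,0,0.01],"yaw":0},{"gripper":-1,"offset":[0,0,0],"yaw":0}]'
python3 -m handwheel '[{"gripper":-1,"offset":[0,0,0.003],"yaw":0},{"gripper":-1,"offset":[0,0,0.003],"yaw":0},{"gripper":-1,"offset":[0,0,0],"yaw":0}]'
python3 -m handwheel '[{"gripper":-1,"offset":[0,0,0.003],"yaw":0},{"gripper":-1,"offset":[0,0,0],"yaw":0}]'
```

```text
time: 59.37
tcp_pos: [0.6837, 0.0926, 0.041]
orientation: [0.003, 0.553, 0.833, 0.003]
contact_force: [-1.1, 0.1, 0.1]
gripper_width: -0.0003
finger_force: 0.0
time: 59.62
tcp_pos: [0.684, 0.0926, 0.0359]
orientation: [0.003, 0.553, 0.833, 0.004]
contact_force: [-0.3, 0.0, -0.6]
gripper_width: -0.0001
finger_force: 0.0
time: 59.78
tcp_pos: [0.6839, 0.0926, 0.0326]
orientation: [0.003, 0.553, 0.833, 0.004]
contact_force: [0.2, -0.3, 0.1]
gripper_width: 0.0001
finger_force: 0.0
```

```bash
python3 -m handwheel '[{"gripper":-1,"offset":[0,-0.003,0.002],"yaw":0},{"gripper":-1,"offset":[0,0,0.002],"yaw":0},{"gripper":-1,"offset":[0,0,0],"yaw":0}]'
python3 -m handwheel '[{"gripper":-1,"offset":[0,0,0.002],"yaw":0},{"gripper":-1,"offset":[0,0,0.002],"yaw":0},{"gripper":-1,"offset":[0,0,0],"yaw":0}]'
python3 -m handwheel '[{"gripper":-1,"offset":[0,0,0.002],"yaw":0},{"gripper":-1,"offset":[0,0,0.002],"yaw":0},{"gripper":-1,"offset":[0,0,0],"yaw":0}]'
```

```text
time: 60.03
tcp_pos: [0.6807, 0.0913, 0.0282]
orientation: [0.003, 0.553, 0.833, 0.003]
contact_force: [-0.5, -0.7, -0.1]
gripper_width: 0.0
finger_force: 0.0
time: 60.28
tcp_pos: [0.681, 0.0914, 0.0242]
orientation: [0.003, 0.553, 0.833, 0.003]
contact_force: [0.6, -0.2, -0.5]
gripper_width: -0.0
finger_force: 0.0
time: 60.53
tcp_pos: [0.6815, 0.0915, 0.0205]
orientation: [0.003, 0.553, 0.833, 0.004]
contact_force: [-0.1, 0.2, 3.0]
gripper_width: 0.0
finger_force: 1.1
```

Touching the button at about z = 0.021; I press on until the force jumps.

```bash
python3 -m handwheel '[{"gripper":-1,"offset":[0,0,0.002],"yaw":0},{"gripper":-1,"offset":[0,0,0.002],"yaw":0},{"gripper":-1,"offset":[0,0,0],"yaw":0}]'
python3 -m handwheel '[{"gripper":-1,"offset":[0,0,0.002],"yaw":0},{"gripper":-1,"offset":[0,0,0.001],"yaw":0},{"gripper":-1,"offset":[0,0,0],"yaw":0}]'
python3 -m handwheel '[{"gripper":-1,"offset":[0,0,0.001],"yaw":0},{"gripper":-1,"offset":[0,0,0],"yaw":0}]'
```

```text
time: 60.78
tcp_pos: [0.6815, 0.0915, 0.0166]
orientation: [0.003, 0.553, 0.833, 0.004]
contact_force: [-0.5, -0.4, 6.0]
gripper_width: 0.0001
finger_force: 2.3
time: 61.03
tcp_pos: [0.6817, 0.0915, 0.0158]
orientation: [0.003, 0.553, 0.833, 0.004]
contact_force: [-6.8, -1.7, 21.5]
gripper_width: -0.0001
finger_force: 10.6
time: 61.2
tcp_pos: [0.6817, 0.0915, 0.0157]
orientation: [0.003, 0.553, 0.833, 0.004]
contact_force: [-9.2, -0.4, 29.3]
gripper_width: -0.0001
finger_force: 14.3
```

Fully down: it hits its stop at z = 0.0157 with 29 N. I release and rise, then look once more.

```bash
python3 -m handwheel '[{"gripper":-1,"offset":[0,0,-0.005],"yaw":0},{"gripper":-1,"offset":[0,0,-0.01],"yaw":0},{"gripper":-1,"offset":[0,0,-0.03],"yaw":0},{"gripper":-1,"offset":[0,0,-0.04],"yaw":0},{"gripper":-1,"offset":[0,0,-0.04],"yaw":0},{"gripper":-1,"offset":[0,0,-0.04],"yaw":0},{"gripper":-1,"offset":[0,0,-0.04],"yaw":0},{"gripper":-1,"offset":[-0.0085,-0.0239,0],"yaw":0}]' >/dev/null
python3 -m handwheel '[{"gripper":-1,"offset":[-0.0085,-0.024,0],"yaw":0},{"gripper":-1,"offset":[-0.0085,-0.024,0],"yaw":0},{"gripper":-1,"offset":[-0.0085,-0.024,0],"yaw":0},{"gripper":-1,"offset":[-0.0085,-0.024,0],"yaw":0},{"gripper":-1,"offset":[-0.0085,-0.024,0],"yaw":0},{"gripper":-1,"offset":[-0.0085,-0.024,0],"yaw":0},{"gripper":-1,"offset":[-0.0085,-0.024,0],"yaw":0},{"gripper":-1,"offset":[-0.0085,-0.024,0],"yaw":0}]' >/dev/null
python3 -m handwheel '[{"gripper":-1,"offset":[-0.0085,-0.024,0],"yaw":0},{"gripper":-1,"offset":[-0.0085,-0.024,0],"yaw":0},{"gripper":-1,"offset":[-0.0085,-0.024,0],"yaw":0},{"gripper":-1,"offset":[-0.0085,-0.024,0],"yaw":0},{"gripper":-1,"offset":[0,0,0],"yaw":0},{"gripper":-1,"offset":[0,0,0],"yaw":0}]'
python3 m.py | grep bung
python3 -c "
from h import *
cv2.imwrite('pics/end.png',cv2.resize(camera('scene')[:,:,::-1],(800,600)))"
```

```text
time: 63.03
tcp_pos: [0.4341, -0.1324, 0.215]
orientation: [0.003, 0.554, 0.832, 0.004]
contact_force: [0.4, 0.4, 0.6]
gripper_width: 0.0003
finger_force: 0.0
A [203.1346 166.8462] 104 [308.     201.4697] 66 bung [0.5893 0.1863 0.1582] 6.570604821061182e-05 off mm [-0.7055 -0.0373] barb [0.6376 0.2407 0.1052] 0.0019665699652704656 ang 48.426334022835015 mark 49.2 | at z.098 [(array([0.6393, 0.2413]), np.float64(47.8)), (array([0.6329, 0.2427]), np.float64(52.3))]
B [183.4561 227.0965] 114 [323.3929 164.4107] 56 bung [0.4218 0.2424 0.1571] 5.916799854260784e-05 off mm [-1.5567 -0.5584] barb [0.4974 0.2547 0.0962] 0.0005890795471723456 ang 9.191653951154933 mark 11.3 | at z.098 [(array([0.4972, 0.2545]), np.float64(9.1)), (array([0.4987, 0.2541]), np.float64(8.6))]
```

View pics/end.png

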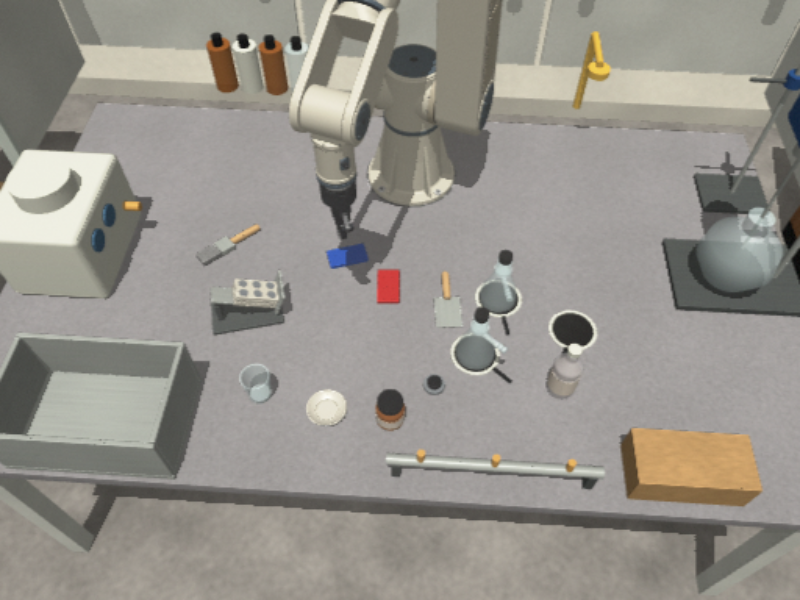

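All is in place: the pile is at (258,292), both flasks stand on their pads at (476,352) and (498,297), and the bystanders are unmoved.

```bash
python3 -c "
from cell import *
print(hand_in())"
```

```text
the job is handed in; nothing more can be done
None
```

Job handed in: all three white plates are piled flat against the stop, both flasks stand within 2 mm of their pad centres with barbs within about 2° of the marks by camera, and the start button was then pressed fully down and released.

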